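# Thread chocolate rings onto the spit

### The job

Take the spit from its stand, slide it through the three chocolate rings waiting in the cradle, and press until they are packed tight between its flange and the cradle's end plate, gently enough not to chip them. Then lift the whole stack out on the spit, lay it down in its stand as it lay before, without dropping it in, all three rings still close up to the flange, and let go. Leave the shaver, bottle and jug where they are.

Things in the scene. Friction and masses are not known exactly. Their poses are not given: they have to be found in the camera images.
- spit: Steel spit, lying level across its stand. Origin: on the bar's axis at the flange face that looks to the tip; +x along the bar to the tip, z up as it lies. Round bar 12 mm thick from x = 0 to 105 mm, then a cone to a 3 mm point at x = 130 mm. Flange: disc 44 mm in diameter, x = -5 to 0. Neck 12 mm thick, x = -50 to -5 mm. 0.19 kg, balancing near the flange.
- spit_grip (a point): Middle of the spit's black handle, on the bar's axis (x = -90 mm of the spit). The handle is 80 mm long, 20 mm wide (across y) and 24 mm high, with flat upright sides: pinch it across y from above. The loaded spit is nose-heavy: grip tightly (80 N or more) or it droops.
- spit_tip (a point): Point of the spit (x = 130 mm of the spit).
- ring_dark: Cast dark-chocolate ring standing on edge across the cradle's rails, one of three alike in any order. 64 mm in diameter, 20 mm thick. Origin: centre of the disc; x: the bore's axis. The 15 mm bore is straight, but cast up to 3 mm off the disc's centre, any way. About 75 g, loose: it can be slid, nudged sideways and lifted, but not pushed down into the rails.
- ring_white: White-chocolate ring in the same row, same size and make as ring_dark. Each ring chips when the spit or the gripper presses on it with more than 18 N (1.8 kg), on its face or inside its bore. A ring may catch on the bar; a little more push or a nudge frees it.
- ring_milk: Milk-chocolate ring in the same row, same size and make as ring_dark. The rings stand 2 to 14 mm apart, the last of them up to 22 mm short of the end plate.
- cradle: Cradle fixed to the table: white board, two steel rails along x that carry the rings, the discs' centres 60 mm above the table. Origin: on the table under the row of centres; +x is the way the spit goes in. At the far end a rigid white end plate, 6 mm thick and 85 mm high, is clamped where it was last set: its ring side is anywhere from x = 50 to 66 mm.
- cradle_mouth (a point): Point on the row's axis at the cradle's open end (x = -58 mm of the cradle), where the spit comes in; nothing there, or for 130 mm before it, is higher than 35 mm. The end plate opposite has a slot for the bar, 24 mm wide, from 43 mm above the table, open upward. A push of 4 to 8 N packs the rings against it well.
- stand: Stand fixed to the table: white board, 8 mm thick, with two steel posts 8 mm thick, each with a 90-degree V notch open upward; their tops reach 69 mm above the table. Origin: on the table under point stand_seat; +x is the way the tip points. The posts stand at x = -30 mm (for the spit's neck, between handle and flange) and x = +90 mm (for the bar beyond the rings).
- stand_seat (a point): Place of the spit's origin when it is seated in both notches of the stand: 60 mm above the table, the bar along the stand's x.
- shaver: Chocolate shaver, black plastic with a steel blade, 195 mm long, lying on the table. Origin: on the table near its middle. Not to be disturbed.
- squeeze_bottle: Clear squeeze bottle of sauce with a white nozzle, 62 mm in diameter, 202 mm high. Origin: centre of its foot. Not to be disturbed.
- jug: White plastic jug, 104 mm in diameter, 130 mm high, with a handle at its side. Origin: centre of its foot. Not to be disturbed.
Not all that is in view belongs to the job. Leave any green or red look-alike of the ring_milk alone.

How it is judged:
By the outcome, as a careful person would: the job done as asked, in the order asked, and still so for the second after the job is handed in, with the robot touching nothing.
It also fails if it takes over 72 s, if anything falls off the work surface, if the arm or the gripper's body presses on something with over 40 N, if the wrist force passes 120 N, or if a joint passes its speed limit or range.

### The arm

A 7-joint arm with a two-finger parallel gripper is mounted at the origin on the work surface. World frame = base frame: x ahead of the robot, y to its left, z up, the work surface at z = 0. Lengths are in m, angles in rad, forces in N, time in s.
With the tool pointing down it reaches from about 0.425 to 0.95 m from the base axis. Payload 16.7 kg.
Tool frame: the origin (TCP) lies at the very end of the fingers, on their centre line; the grasp point (between the pads) lies 19 mm behind it; z points along the fingers, y is the line along which they close (so a half turn about z gives the same grasp; the last joint's range is limited). The gripper opens to 94 mm and grips with 3 to 60 N. Pads are 16 mm wide; open, the fingers measure 119 mm over their backs; the gripper's body (75 mm by 177 mm) begins 78 mm behind the grasp point.
Start: joints at [1.014, 0.426, 0.074, 1.606, -0.034, 1.111, -0.067], TCP at [0.267, -0.62, 0.205] pointing down, gripper open.
Joint ranges: [-2.85, 2.85], [-0.5, 2.14], [-1.23, 1.37], [0.21, 2.46], [-1.02, 4.16], [0.16, 2.05], [-2.73, 2.73]. Speed limits (rad/s): [1.89, 1.89, 2.39, 2.39, 3.01, 3.01, 3.01].

### API

Orientations are given as a 3x3 rotation matrix whose columns are the frame's x, y, z axes.
In Python, from rig import get_state, read_camera, camera_model, finish_job gives the robot as it stands. The module is installed in compiled form; this text tells all that it offers.
- The arm moves only by the tool send_rows, never from a script. Its arguments are lists of equal length, an entry for each row: "gripper": the opening, from 0 (shut) to 1 (fully open); "xyz": the shift along the world's x, y, z in units of 50 mm (1.0 is 50 mm), a list of three; "rot": the turn, a rotation vector about the world's x, y, z in units of 5 degrees (1.0 is 5 degrees), a list of three. In form: {"gripper": [gripper, ...], "xyz": [[dx, dy, dz], ...], "rot": [[ax, ay, az], ...]}. A call has 1 to 20 rows; each row is the pose to reach, as a shift and turn from the pose commanded when the call began; what a row does not reach only later rows make up. A row lasts 1/8 s, in which the tool goes at most 62.5 mm and 10.7 degrees, less where a joint would pass 70% of its speed; a pose out of reach is approached as far as the arm can. A call with a gripper value outside its range is refused whole. The fingers move at their own pace and stop on an object; "force" is the grip in N (left out, the last holds). Time passes only in rows, so rows that repeat a pose let the fingers close. It gives the time, the measured TCP pose, the force, the opening and the grip force at its end, in the units of the state.
- get_state(): the state, without advancing time (a new reading comes with each control period).
- read_camera(name): name is "scene" or "top" or "wrist"; returns the picture (400x640x3 uint8, red, green, blue); there is no depth.
- camera_model(name): a dict with "K" (3x3 intrinsics, pixels), "rvec" (rotation vector, rad) and "tvec" (3), from world to camera coordinates, as OpenCV has them; the wrist camera has in their place "T_tool_cam" (4x4, takes a point from camera to tool coordinates, whose origin is the TCP and whose axes are the flange's). Camera axes: x right, y down, z forward; pixel columns grow to the right and rows downward; lengths in m; the calibration is good to about 2 mm. A picture is of the moment at which its call begins: read the wrist's pose just before it. camera_model takes no time and is no camera call.
- finish_job(): hands the job in; it is judged then, once.
The state is a dict: "t": time; "q": joint angles; "qvel": joint speeds; "joint_torque": joint torques, N m; "position": TCP position; "tool_rot": TCP orientation; "ft_force": force on the tool from outside, world axes, zero at the start; "moment": the same for the moment, N m; "width": finger opening in m; "grip_force": force on a finger pad.
Only numpy, scipy, OpenCV 4.12 (cv2) and the standard library are available. Lean on these libraries where they do the work, as an engineer would, in place of code of your own. Each camera call takes 0.05 s, during which the arm holds its last target. There are 200 camera calls.

## Working session

There is one attempt and no reset: what is moved stays moved. The work goes in short steps, Python scripts to look and compute and a tool call to move; the robot and the scene stay as the last step left them, time stands still between calls to the robot, and variables do not carry over. Pictures are saved under pics/ and viewed, at most 10 in all, crops included, and the job is handed in when it is done.

Besides the shell and the picture viewer there is one more tool, called after "Request:" in YAML: its name, and indented under it one key for each argument. send_rows: Moves the arm, as the interface text tells. Its arguments: {"type":"object","properties":{"gripper":{"type":"array","items":{"type":"number"}},"xyz":{"type":"array","items":{"type":"array","items":{"type":"number"}}},"rot":{"type":"array","items":{"type":"array","items":{"type":"number"}}},"force":{"type":"number"}},"required":["gripper","xyz","rot"]}

```bash
mkdir -p pics; cat > h.py <<'E'
import numpy as np, cv2
from rig import *
def ray(name,uv,T=None):
    m=camera_model(name);K=np.array(m["K"])
    uv=np.atleast_2d(np.array(uv,float))
    d=(np.linalg.inv(K)@np.c_[uv,np.ones(len(uv))].T).T
    if "rvec" in m:
        R=cv2.Rodrigues(np.array(m["rvec"],float))[0];t=np.array(m["tvec"],float).ravel()
        return -R.T@t,d@R
    Tc=np.array(m["T_tool_cam"]);p,Rt=T
    Rt=np.array(Rt);o=Rt@Tc[:3,3]+np.array(p)
    return o,d@(Rt@Tc[:3,:3]).T
def onz(name,uv,z,T=None):
    o,d=ray(name,uv,T);return o+d*((z-o[2])/d[:,2])[:,None]
def proj(name,P,T=None):
    m=camera_model(name);K=np.array(m["K"]);P=np.atleast_2d(np.array(P,float))
    if "rvec" in m:
        R=cv2.Rodrigues(np.array(m["rvec"],float))[0];c=P@R.T+np.array(m["tvec"],float).ravel()
    else:
        Tc=np.array(m["T_tool_cam"]);p,Rt=T;Rt=np.array(Rt)
        c=((P-np.array(p))@Rt-Tc[:3,3])@Tc[:3,:3]
    q=c@K.T;return q[:,:2]/q[:,2:]
def snap(name,f):
    s=get_state();im=read_camera(name);cv2.imwrite(f"pics/{f}.png",im[:,:,::-1]);return (s["position"],s["tool_rot"]),im
E
python3 - <<'E'
from h import *
np.set_printoptions(precision=3,suppress=True)
s=get_state();print({k:np.round(s[k],3).tolist() for k in s})
_,a=snap("top","top0");_,b=snap("scene","scene0")
for n in("top","scene"):
  m=camera_model(n);print(n,np.round(m["K"],1).tolist(),ray(n,[320,200]))
print(camera_model("wrist"))
E
```

```text
{'t': 0.0, 'q': [1.014, 0.427, 0.074, 1.607, -0.034, 1.111, -0.067], 'qvel': [-0.002, -0.0, 0.001, -0.0, -0.001, -0.0, -0.001], 'joint_torque': [0.001, -93.584, 3.667, -45.42, -0.049, 0.02, 0.0], 'position': [0.267, -0.62, 0.205], 'tool_rot': [[0.918, 0.396, -0.001], [0.396, -0.918, 0.001], [-0.0, -0.001, -1.0]], 'ft_force': [0.198, 0.341, 0.077], 'moment': [-0.012, -0.016, -0.017], 'grip_force': 0.0, 'width': 0.094}
top [[417.3, 0.0, 320.1], [0.0, 417.3, 202.6], [0.0, 0.0, 1.0]] (array([ 0.481, -0.007,  1.417]), array([[ 0.121,  0.009, -0.993]]))
scene [[509.1, 0.0, 321.2], [0.0, 509.1, 188.3], [0.0, 0.0, 1.0]] (array([ 1.446, -0.661,  0.927]), array([[-0.606,  0.475, -0.639]]))
{'K': array([[354.599,   0.   , 315.592],
       [  0.   , 354.599, 195.09 ],
       [  0.   ,   0.   ,   1.   ]]), 'T_tool_cam': array([[-0.001, -0.963, -0.27 ,  0.079],
       [ 1.   , -0.001,  0.001, -0.001],
       [-0.001, -0.27 ,  0.963, -0.179],
       [ 0.   ,  0.   ,  0.   ,  1.   ]])}
```

View pics/top0.png

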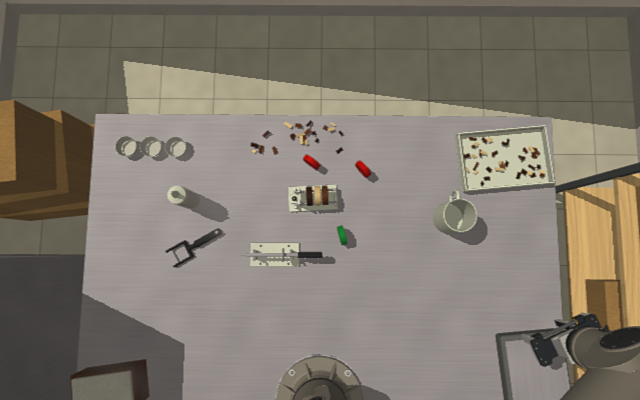

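View pics/scene0.png

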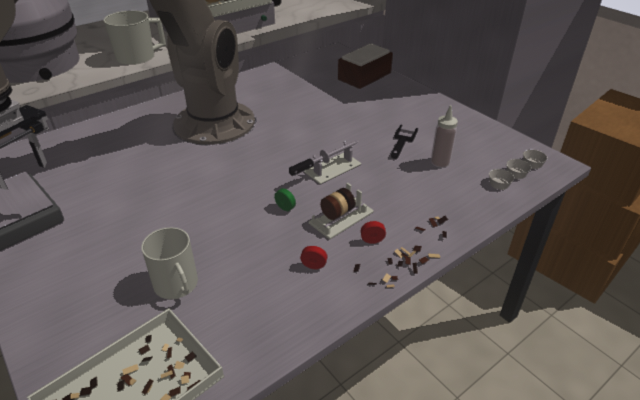

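The top view has +x up and +y to the left. The spit lies at (245–322, 255) with its handle at (310, 255) and tip to the left. The cradle with three rings is at (314, 198), its end plate apparently to the left. The green (342, 235) and red (312, 162), (363, 169) discs lie loose on the table, so they are the decoys. The rings standing in the cradle are the ones meant. One enlarged crop will confirm this.

```bash
python3 - <<'E'
from h import *
np.set_printoptions(precision=3,suppress=True)
a=cv2.imread("pics/top0.png");b=cv2.imread("pics/scene0.png")
c1=cv2.resize(a[175:275,230:360],(780,600),interpolation=cv2.INTER_CUBIC)[:, :]
c2=cv2.resize(b[130:240,270:390],(600,550),interpolation=cv2.INTER_CUBIC)
c1=cv2.resize(c1,(416,320));c2=cv2.resize(c2,(384,352))
o=np.zeros((352,800,3),np.uint8);o[:320,:416]=c1;o[:,416:]=c2
cv2.imwrite("pics/z0.png",o)
g=a.max(2);sub=np.zeros_like(g);sub[245:265,235:330]=(g[245:265,235:330]<60)
ys,xs=np.nonzero(sub);print("dark",xs.min(),xs.max(),ys.min(),ys.max(),xs.mean(),ys.mean(),cv2.minAreaRect(np.c_[xs,ys].astype(np.float32)))
print(onz("top",[[xs.mean(),ys.mean()],[245,255.5]],0.06))
print("cradle",onz("top",[[314,198]],0.06), onz("top",[[295,198],[310,197],[317.5,197],[325,197]],0.09))
E
```

```text
dark 298 321 252 257 309.58156028368796 254.53900709219857 ((309.5, 254.5), (5.0, 23.0), 90.0)
[[0.468 0.036 0.06 ]
 [0.463 0.245 0.06 ]]
cradle [[0.652 0.024 0.06 ]] [[ 0.648  0.084  0.09 ]
 [ 0.652  0.036  0.09 ]
 [ 0.652  0.012  0.09 ]
 [ 0.652 -0.012  0.09 ]]
```

View pics/z0.png

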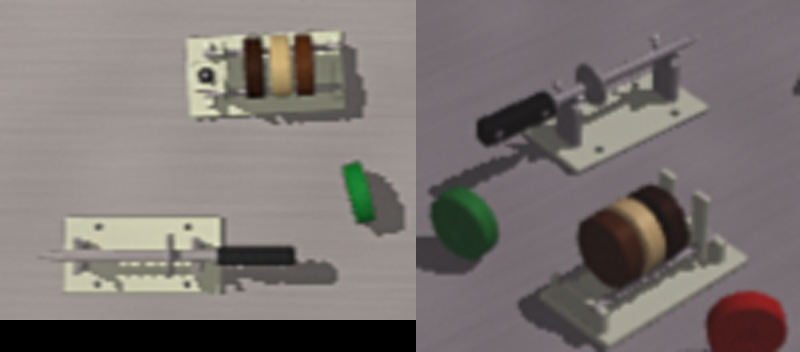

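The crop confirms it: milk, white and dark stand in that order from the mouth (right, −y) to the slotted plate (left, +y). The green and red discs are off the cradle. I'll move to a viewpoint over both fixtures.

Request:
send_rows:
  gripper: [1,1,1,1,1,1,1,1,1,1,1,1,1,1,1,1]
  xyz:
    - [0.6,1.0,0.3]
    - [1.2,2.1,0.6]
    - [1.8,3.2,0.9]
    - [2.4,4.3,1.1]
    - [3.0,5.4,1.1]
    - [3.5,6.4,1.1]
    - [4.0,7.4,1.1]
    - [4.5,8.4,1.1]
    - [4.9,9.4,1.1]
    - [5.3,10.4,1.1]
    - [5.6,11.4,1.1]
    - [5.8,12.2,1.1]
    - [5.86,12.8,1.1]
    - [5.86,12.8,1.1]
    - [5.86,12.8,1.1]
    - [5.86,12.8,1.1]
  rot:
    - [0,0,1]
    - [0,0,2]
    - [0,0,3]
    - [0,0,4]
    - [0,0,5]
    - [0,0,6]
    - [0,0,7]
    - [0,0,8]
    - [0,0,9]
    - [0,0,10]
    - [0,0,11]
    - [0,0,12]
    - [0,0,13]
    - [0,0,13.3]
    - [0,0,13.3]
    - [0,0,13.3]

```text
t: 2.1
position: [0.5599, 0.0188, 0.2604]
tool_rot: [[0.006, 1.0, -0.0], [1.0, -0.006, -0.0], [-0.0, -0.0, -1.0]]
ft_force: [0.7, -1.3, -0.4]
width: 0.0939
grip_force: 0.0
```

```bash
python3 - <<'E'
from h import *
s=get_state();print(s["t"],np.round(s["q"],2),np.round(s["position"],4),np.round(s["tool_rot"],3).tolist())
T,im=snap("wrist","w1");print(np.abs(s["qvel"]).max())
T2=T;print(np.round(proj("wrist",[[.468,.036,.06],[.464,.13,.06],[.652,.024,.06]],T),0))
E
```

```text
2.1 [ 0.26  0.23 -0.48  1.78  0.12  1.17 -0.26] [0.5599 0.0188 0.2604] [[0.006, 1.0, -0.0], [1.0, -0.006, -0.0], [-0.0, -0.0, -1.0]]
0.0052846461023615815
[[230. 156.]
 [219.  63.]
 [400. 166.]]
```

View pics/w1.png

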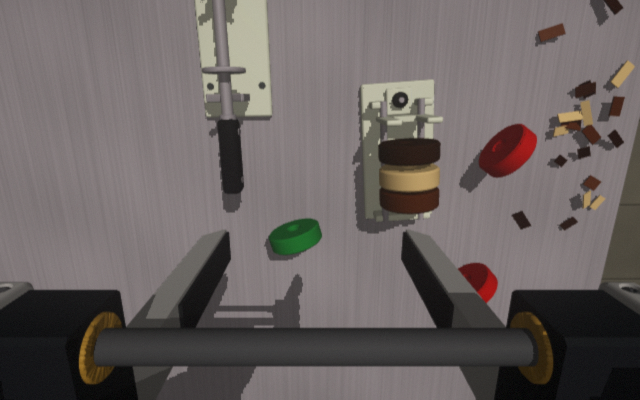

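The wrist view (up = +y, right = +x) shows the spit with its flange at (224, 70) and handle at (218–243, 120–193). The rings stand at (409, 150), (409, 177) and (409, 200). The end plate edge and slot posts are near row 110–120. Next I'll measure these.

```bash
python3 - <<'E'
from h import *
np.set_printoptions(precision=4,suppress=True)
im=cv2.imread("pics/w1.png");s=get_state();T=(s["position"],s["tool_rot"])
hsv=cv2.cvtColor(im,cv2.COLOR_BGR2HSV);v=hsv[...,2]
# handle edges
print("handle")
for r in range(130,186,8):
    x=np.nonzero(v[r,200:260]<50)[0]+200;print(r,x.min(),x.max(),onz("wrist",[[x.min(),r],[x.max(),r]],.072,T)[:,:2].ravel())
# handle ends
for c in (225,230,235): 
    y=np.nonzero(v[100:210,c]<50)[0]+100;print(c,y.min(),y.max(),onz("wrist",[[c,y.min()],[c,y.max()]],.06,T)[:,1])
# rings
print("rings rows: sat profile col 409");print([tuple(int(k) for k in hsv[r,409]) for r in range(126,222,3)])
def bis(c0,c1,r):
    o,d=ray("wrist",[[c0,r],[c1,r]],T);d/=np.linalg.norm(d,axis=1)[:,None];m=d.sum(0);return o+m*((.06-o[2])/m[2])
for r in (150,153,175,180,183,199,203):
    x=np.nonzero(((hsv[r,365:460,1]>75)))[0]+365;print(r,x.min(),x.max(),bis(x.min(),x.max()+1,r))
# white boards
w=((hsv[...,1]<70)&(v>165)).astype(np.uint8)
n,l,st,c=cv2.connectedComponentsWithStats(w)
for i in range(1,n):
    if st[i,4]>300: print(st[i],c[i])
b=(w[80:225,355:372]); 
print("cradle left edge",[(r,np.nonzero(w[r,340:400])[0].min()+340) for r in range(90,215,15) if w[r,340:400].any()])
print("stand right edge",[(r,np.nonzero(w[r,240:300])[0].max()+240) for r in range(0,115,12) if w[r,240:300].any()])
E
python3 - <<'E'
import cv2
a=cv2.imread("pics/w1.png")
import numpy as np
o=np.hstack([cv2.resize(a[70:225,350:450],(387,600),interpolation=cv2.INTER_CUBIC),cv2.resize(a[0:205,180:280],(293,600),interpolation=cv2.INTER_CUBIC)])
cv2.imwrite("pics/z1.png",o)
E
```

```text
handle
130 218 236 [0.4605 0.0648 0.4789 0.0647]
138 219 239 [0.4608 0.0566 0.4814 0.0565]
146 220 240 [0.4612 0.0484 0.4819 0.0483]
154 220 240 [0.4605 0.0401 0.4814 0.0399]
162 221 241 [0.4609 0.0316 0.4819 0.0315]
170 222 241 [0.4613 0.0231 0.4813 0.0229]
178 222 240 [0.4606 0.0144 0.4797 0.0143]
225 120 192 [ 0.074  -0.0043]
230 120 193 [ 0.074  -0.0055]
235 120 193 [ 0.0739 -0.0055]
rings rows: sat profile col 409
[(26, 38, 102), (24, 37, 104), (24, 40, 102), (24, 39, 104), (16, 52, 54), (11, 108, 40), (15, 99, 36), (8, 108, 45), (9, 103, 42), (9, 110, 44), (9, 101, 43), (9, 115, 42), (12, 128, 40), (16, 114, 56), (19, 106, 89), (19, 111, 124), (19, 113, 182), (19, 113, 173), (19, 115, 173), (19, 112, 173), (19, 113, 174), (19, 113, 169), (16, 120, 68), (9, 155, 56), (8, 148, 69), (8, 159, 64), (10, 161, 65), (8, 153, 65), (8, 156, 62), (9, 86, 59), (28, 38, 102), (27, 30, 86)]
150 384 438 [0.6627 0.0411 0.06  ]
153 381 438 [0.6612 0.0378 0.06  ]
175 379 439 [0.6622 0.0136 0.06  ]
180 380 438 [0.6626 0.008  0.06  ]
183 380 438 [0.6628 0.0046 0.06  ]
199 380 438 [ 0.664  -0.0138  0.06  ]
203 381 438 [ 0.6649 -0.0185  0.06  ]
[ 227    0   44  115 3749] [250.4759  53.4849]
[198  19  18  48 604] [206.5497  43.9238]
[ 362   80   72   35 1416] [400.0975  93.7648]
cradle left edge [(90, np.int64(363)), (105, np.int64(363)), (120, np.int64(393)), (135, np.int64(364))]
stand right edge [(0, np.int64(265)), (12, np.int64(265)), (24, np.int64(266)), (36, np.int64(267)), (48, np.int64(267)), (60, np.int64(268)), (72, np.int64(268)), (84, np.int64(269)), (96, np.int64(269)), (108, np.int64(270))]
```

View pics/z1.png

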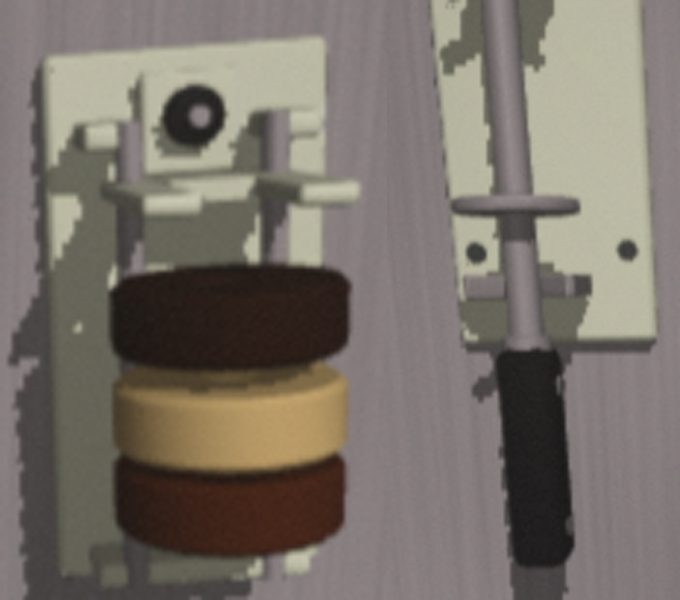

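```bash
python3 - <<'E'
from h import *
np.set_printoptions(precision=4,suppress=True)
s=get_state();T=(s["position"],s["tool_rot"])
c=onz("wrist",[[361.6,85],[434,79.8],[365.5,218.6]],.008,T);print("cradle corners",c[:,:2],np.degrees(np.arctan2(*(c[1]-c[0])[[1,0]])),np.degrees(np.arctan2(*(c[0]-c[2])[[1,0]])))
e=onz("wrist",[[265,0],[270,108],[206.6,116],[271.5,115.4]],.008,T);print("stand",e[:,:2],np.degrees(np.arctan2(*(e[0]-e[1])[[1,0]])),np.degrees(np.arctan2(*(e[3]-e[2])[[1,0]])))
k=lambda x,y:[350+x/3.87,70+y/3.87]
for n,p in dict(plate=[k(140,205),k(200,208),k(300,200),k(355,195)]).items():print(n,onz("wrist",p,.085,T)[:,:2])
print("rails",onz("wrist",[k(128,130),k(135,560),k(272,130),k(272,560)],.035,T)[:,:2])
# bar: axis centre pixels from crop
b=lambda x,y:[180+(x-387)/2.93,y/2.93]
print("bar",onz("wrist",[b(500,5),b(515,180),b(516,206),b(524,320)],.062,T)[:,:2])
print("flange",onz("wrist",[b(453,206),b(579,206)],.06,T)[:,:2])
print("top: flange/handle",onz("top",[[309.6,254.5],[283,254.5],[245,255.5]],.062)[:,:2])
E
```

```text
cradle corners [[ 0.6143  0.1094]
 [ 0.698   0.1146]
 [ 0.624  -0.0552]] 3.555475898929714 93.38577588176094
stand [[0.506  0.1991]
 [0.5067 0.0842]
 [0.4309 0.0754]
 [0.5081 0.0756]] 90.34750619259061 0.13440259955245412
plate [[0.6298 0.0717]
 [0.6451 0.0708]
 [0.6704 0.0727]
 [0.6842 0.0738]]
rails [[ 0.6352  0.089 ]
 [ 0.6432 -0.0407]
 [ 0.6763  0.0887]
 [ 0.6859 -0.041 ]]
bar [[0.4682 0.1853]
 [0.4689 0.1315]
 [0.4686 0.1231]
 [0.4685 0.0851]]
flange [[0.4464 0.1234]
 [0.4899 0.1231]]
top: flange/handle [[0.4686 0.0361]
 [0.4677 0.1219]
 [0.4634 0.2444]]
```

Request:
send_rows:
  gripper: [1,1,1,1,1,1,1,0.1,0.1,0.1,0.1,0.1,0.1]
  xyz:
    - [-0.9,0.37,-0.5]
    - [-1.81,0.73,-1.2]
    - [-1.81,0.73,-2.2]
    - [-1.81,0.73,-3.2]
    - [-1.81,0.73,-4.0]
    - [-1.81,0.73,-4.35]
    - [-1.81,0.73,-4.35]
    - [-1.81,0.73,-4.35]
    - [-1.81,0.73,-4.35]
    - [-1.81,0.73,-4.35]
    - [-1.81,0.73,-4.35]
    - [-1.81,0.73,-4.35]
    - [-1.81,0.73,-4.35]
  rot:
    - [0,0,0]
    - [0,0,0.1]
    - [0,0,0.1]
    - [0,0,0.1]
    - [0,0,0.1]
    - [0,0,0.1]
    - [0,0,0.1]
    - [0,0,0.1]
    - [0,0,0.1]
    - [0,0,0.1]
    - [0,0,0.1]
    - [0,0,0.1]
    - [0,0,0.1]
  force: 80

```text
t: 3.78
position: [0.4695, 0.0566, 0.043]
tool_rot: [[-0.005, 1.0, -0.0], [1.0, 0.005, 0.0], [0.0, -0.0, -1.0]]
ft_force: [-0.2, -0.9, 0.3]
width: 0.0374
grip_force: 0.0
```

Request:
send_rows:
  gripper: [0,0,0,0,0]
  xyz:
    - [0,0,0]
    - [0,0,0]
    - [0,0,0]
    - [0,0,0]
    - [0,0,0]
  rot:
    - [0,0,0]
    - [0,0,0]
    - [0,0,0]
    - [0,0,0]
    - [0,0,0]

```text
t: 4.4
position: [0.4688, 0.0565, 0.0428]
tool_rot: [[-0.006, 1.0, -0.001], [1.0, 0.006, -0.0], [-0.0, -0.001, -1.0]]
ft_force: [-4.7, -0.3, 4.4]
width: 0.0196
grip_force: 60.0
```

Request:
send_rows:
  gripper: [0,0,0,0,0,0,0,0,0,0,0,0,0,0,0,0,0,0]
  xyz:
    - [0,0,0.1]
    - [0,0,0.3]
    - [0,0,0.6]
    - [0,0,1.0]
    - [0,0,1.5]
    - [0,0,2.0]
    - [0.3,-0.5,2.2]
    - [0.7,-1.1,2.2]
    - [1.1,-1.7,2.2]
    - [1.6,-2.4,2.2]
    - [2.1,-3.1,2.2]
    - [2.6,-3.8,2.2]
    - [3.1,-4.5,2.2]
    - [3.5,-5.2,2.2]
    - [3.9,-5.8,2.2]
    - [4.1,-6.2,2.2]
    - [4.18,-6.33,2.2]
    - [4.18,-6.33,2.2]
  rot:
    - [0,0,0]
    - [0,0,0]
    - [0,0,0]
    - [0,0,0]
    - [0,0,0]
    - [0,0,0]
    - [0,0,0]
    - [0,0,0.1]
    - [0,0,0.2]
    - [0,0,0.3]
    - [0,0,0.4]
    - [0,0,0.5]
    - [0,0,0.6]
    - [0,0,0.64]
    - [0,0,0.64]
    - [0,0,0.64]
    - [0,0,0.64]
    - [0,0,0.64]

```text
t: 6.65
position: [0.6785, -0.2595, 0.1534]
tool_rot: [[-0.061, 0.998, 0.0], [0.998, 0.061, 0.0], [0.0, 0.0, -1.0]]
ft_force: [-1.0, 0.6, -1.8]
width: 0.0199
grip_force: 60.0
```

```bash
python3 - <<'E'
from h import *
np.set_printoptions(precision=4,suppress=True)
s=get_state();print(s["t"],s["position"],np.round(s["tool_rot"],3).tolist(),s["grip_force"])
T,im=snap("wrist","w2");_,b=snap("scene","s2")
cv2.imwrite("pics/z2.png",np.vstack([cv2.resize(im[:,:,::-1][0:300,150:490],(544,480))[:300],cv2.resize(b[:,:,::-1][120:290,200:400],(544,462))[:300]]))
g=np.array(s["position"])+[0,0,.019]
R=np.array(s["tool_rot"]);ax=R[:,0]
P=[g+ax*d for d in(0,.07,.13,.2)];print(proj("wrist",P,T),proj("scene",P))
E
```

```text
6.65 [ 0.6785 -0.2595  0.1534] [[-0.061, 0.998, 0.0], [0.998, 0.061, 0.0], [0.0, 0.0, -1.0]] 59.96819078922272
[[ 315.6828  262.002 ]
 [ 315.5321  117.7597]
 [ 315.3705  -36.9362]
 [ 315.1272 -269.8467]] [[249.2423 216.1072]
 [274.2289 202.7858]
 [294.4389 192.011 ]
 [316.7277 180.1278]]
```

View pics/w2.png

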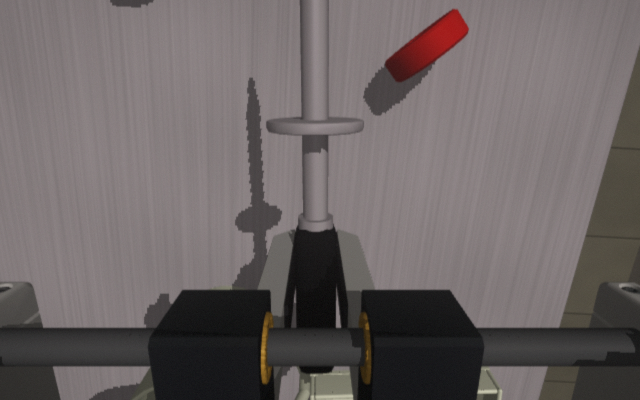

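The wrist view shows the spit held straight, with the flange at (315, 127) and the bar running up column 315. I'll check for droop in the scene view.

```bash
python3 - <<'E'
import cv2
b=cv2.imread("pics/s2.png");cv2.imwrite("pics/z3.png",cv2.resize(b[140:260,220:380],(800,600),interpolation=cv2.INTER_CUBIC))
E
```

```text
(no output)
```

View pics/z3.png

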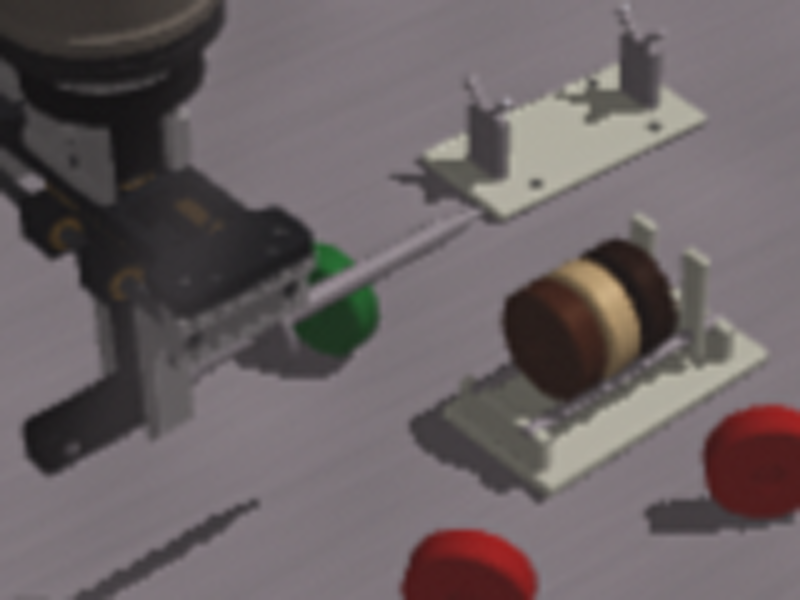

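The tip is at scene pixel about (316, 182), with the bar running from (283, 199). That is roughly 2 px below the level prediction, so I'll fit the bar line.

```bash
python3 - <<'E'
from h import *
np.set_printoptions(precision=4,suppress=True)
s=get_state();T=(s["position"],s["tool_rot"]);R=np.array(s["tool_rot"]);ax=R[:,0]
g=np.array(s["position"])+[0,0,.0172]
b=cv2.imread("pics/s2.png").astype(int)
for c in range(297,317,3):
    col=b[170:205,c].sum(1);print(c,col.tolist()[0:30])
d=np.linspace(0,.2,81);P=proj("scene",g+d[:,None]*ax)
for c in range(297,317,3): print(c,np.interp(c,P[:,0],P[:,1]),np.interp(c,P[:,0],d))
# wrist: bar/neck width & flange
w=cv2.imread("pics/w2.png").astype(int)
for r in (10,30,60,90,150,180): print(r,w[r,285:345].sum(1).tolist())
E
```

```text
297 [368, 370, 370, 369, 363, 337, 368, 372, 371, 370, 364, 373, 372, 372, 372, 369, 370, 361, 354, 354, 404, 425, 366, 296, 259, 297, 352, 357, 366, 363]
300 [372, 372, 375, 372, 328, 206, 260, 369, 373, 370, 372, 374, 375, 372, 372, 369, 361, 360, 387, 429, 404, 321, 274, 312, 358, 355, 362, 366, 360, 360]
303 [367, 323, 251, 331, 336, 210, 239, 340, 377, 378, 378, 379, 376, 373, 364, 341, 367, 414, 423, 349, 278, 271, 356, 361, 363, 366, 366, 360, 359, 358]
306 [506, 465, 307, 246, 206, 194, 196, 197, 194, 197, 258, 374, 377, 364, 355, 400, 426, 379, 308, 271, 311, 364, 364, 367, 374, 367, 364, 362, 361, 361]
309 [511, 462, 281, 264, 271, 255, 219, 197, 201, 261, 375, 380, 367, 366, 411, 402, 328, 284, 320, 362, 367, 367, 374, 372, 367, 364, 364, 365, 364, 362]
312 [484, 419, 274, 261, 265, 266, 268, 261, 223, 201, 261, 355, 358, 421, 366, 296, 318, 371, 372, 369, 374, 374, 372, 368, 366, 366, 366, 367, 366, 369]
315 [189, 187, 201, 228, 257, 266, 350, 504, 480, 351, 247, 269, 375, 321, 369, 378, 372, 372, 372, 376, 375, 369, 367, 366, 369, 367, 369, 369, 372, 373]
297 191.1917791
[... 1408 characters left out ...]
 304, 313, 369, 378, 373, 385, 384, 383, 388, 378, 387, 385, 383, 381, 379, 381, 378, 389]
150 [404, 403, 394, 384, 384, 386, 398, 390, 400, 389, 382, 384, 384, 386, 389, 388, 367, 226, 196, 195, 198, 204, 201, 210, 207, 204, 214, 218, 219, 223, 221, 225, 228, 221, 217, 238, 374, 394, 378, 359, 282, 208, 196, 311, 373, 390, 382, 383, 390, 402, 392, 385, 385, 385, 391, 399, 404, 396, 391, 390]
180 [402, 395, 394, 386, 395, 393, 389, 384, 384, 371, 381, 388, 385, 385, 385, 382, 374, 285, 223, 238, 269, 282, 306, 314, 330, 344, 353, 372, 386, 391, 403, 405, 408, 408, 403, 409, 399, 394, 383, 374, 346, 321, 302, 370, 387, 389, 395, 394, 391, 389, 386, 381, 395, 395, 396, 398, 390, 392, 394, 394]
```

Droop is negligible, under about 1°, and the bar is straight laterally. I'll lower to insertion height (axis about 62 mm) and check the alignment in the top view.

Request:
send_rows:
  gripper: [0,0,0,0,0,0]
  xyz:
    - [0,0,-0.6]
    - [0,0,-1.2]
    - [0,0,-1.8]
    - [0,0,-2.17]
    - [0,0,-2.17]
    - [0,0,-2.17]
  rot:
    - [0,0,0]
    - [0,0,0]
    - [0,0,0]
    - [0,0,0]
    - [0,0,0]
    - [0,0,0]

```text
t: 7.5
position: [0.6793, -0.2598, 0.0458]
tool_rot: [[-0.061, 0.998, 0.001], [0.998, 0.061, -0.0], [-0.0, 0.001, -1.0]]
ft_force: [1.0, -0.1, -1.4]
width: 0.0196
grip_force: 60.0
```

```bash
python3 - <<'E'
from h import *
np.set_printoptions(precision=4,suppress=True)
s=get_state();print(s["position"]);T,im=snap("top","t3");snap("scene","s3")
R=np.array(s["tool_rot"]);g=np.array(s["position"])+[0,0,.0172]
print(proj("top",[g+R[:,0]*d for d in(0.1,.15,.2)]),proj("scene",[g+R[:,0]*d for d in(0.1,.15,.2)]))
b=cv2.imread("pics/s3.png")
cv2.imwrite("pics/z4.png",np.hstack([cv2.resize(im[180:220,290:357,::-1],(402,240),interpolation=cv2.INTER_CUBIC),cv2.resize(b[180:240,290:390],(398,240),interpolation=cv2.INTER_CUBIC)]))
hsv=cv2.cvtColor(np.ascontiguousarray(im[:,:,::-1]),cv2.COLOR_BGR2HSV)
for c in range(300,336,2):
    print(c,im[184:212,c].astype(int).sum(1).tolist())
E
```

```text
[ 0.6793 -0.2598  0.0458]
[[370.2717 192.0917]
 [355.0124 192.8914]
 [339.755  193.6909]] [[286.3598 231.8691]
 [301.9295 222.8535]
 [316.8771 214.1981]]
300 [482, 481, 579, 624, 549, 523, 356, 283, 253, 327, 520, 532, 529, 552, 550, 505, 408, 369, 386, 410, 276, 269, 328, 363, 375, 376, 359, 276]
302 [480, 483, 593, 626, 628, 640, 513, 320, 282, 364, 369, 362, 362, 366, 364, 368, 372, 368, 314, 271, 259, 316, 366, 394, 624, 655, 598, 327]
304 [476, 490, 649, 638, 641, 645, 539, 404, 372, 376, 377, 378, 376, 379, 378, 376, 375, 376, 367, 399, 288, 366, 375, 359, 399, 622, 581, 310]
306 [485, 492, 528, 283, 218, 225, 201, 229, 226, 207, 208, 203, 212, 253, 254, 256, 303, 304, 288, 398, 264, 318, 376, 376, 364, 393, 501, 316]
308 [485, 417, 365, 158, 80, 91, 94, 99, 104, 107, 120, 126, 127, 106, 100, 84, 82, 67, 71, 61, 40, 123, 376, 381, 375, 371, 392, 389]
310 [488, 451, 326, 141, 77, 92, 93, 94, 97, 102, 118, 123, 125, 102, 97, 95, 87, 83, 75, 69, 50, 142, 377, 381, 378, 376, 322, 298]
312 [476, 457, 552, 520, 488, 432, 249, 214, 447, 307, 267, 223, 214, 220, 221, 174, 166, 168, 149
[... 939 characters left out ...]
, 157, 149, 149, 165, 173, 181, 188, 185, 169, 157, 138, 138, 127, 120, 112, 86, 135, 375, 382, 377, 379, 350, 282, 269]
328 [448, 629, 637, 581, 476, 269, 230, 397, 328, 312, 291, 291, 296, 298, 283, 286, 282, 225, 226, 215, 285, 376, 379, 376, 381, 333, 278, 269]
330 [452, 622, 628, 633, 559, 312, 293, 624, 422, 367, 370, 372, 373, 375, 377, 382, 378, 302, 296, 301, 372, 380, 374, 376, 380, 316, 274, 264]
332 [497, 622, 625, 588, 492, 396, 287, 495, 392, 365, 370, 373, 373, 370, 376, 377, 375, 297, 295, 302, 369, 376, 375, 377, 380, 307, 272, 267]
334 [512, 618, 656, 652, 547, 499, 419, 507, 395, 361, 353, 341, 335, 339, 348, 348, 340, 270, 280, 322, 357, 345, 359, 378, 376, 289, 266, 266]
```

View pics/z4.png

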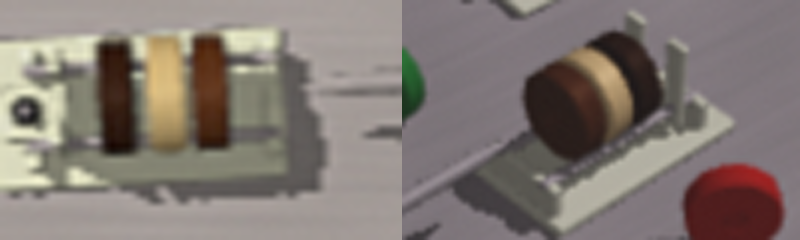

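```bash
python3 - <<'E'
from h import *
np.set_printoptions(precision=4,suppress=True)
im=cv2.imread("pics/t3.png").astype(int).sum(2)
for c in list(range(336,376,3)): print(c,im[186:203,c].tolist())
print(proj("top",[[.6638,-.016,.06],[.662,.012,.06],[.660,.04,.06]]))
print(onz("top",[[325,195.1],[317,195.1],[309,195.2]],.06))
E
```

```text
336 [466, 432, 342, 355, 314, 344, 338, 325, 338, 348, 347, 360, 376, 383, 375, 314, 310]
339 [490, 488, 487, 398, 285, 272, 274, 270, 280, 270, 274, 274, 277, 272, 278, 278, 280]
342 [487, 480, 476, 480, 480, 486, 486, 453, 484, 450, 484, 484, 394, 289, 274, 275, 279]
345 [491, 482, 471, 475, 479, 477, 446, 502, 457, 388, 468, 476, 472, 468, 479, 472, 475]
348 [487, 481, 473, 474, 477, 478, 465, 496, 434, 330, 458, 469, 469, 467, 468, 463, 465]
351 [484, 483, 472, 476, 479, 475, 466, 487, 406, 337, 457, 471, 463, 468, 470, 454, 309]
354 [487, 480, 470, 473, 473, 419, 469, 490, 392, 344, 457, 468, 463, 468, 471, 289, 265]
357 [482, 478, 468, 471, 468, 394, 471, 483, 377, 395, 460, 464, 461, 468, 404, 281, 256]
360 [478, 477, 464, 467, 468, 429, 475, 465, 348, 403, 459, 463, 467, 469, 300, 259, 260]
363 [475, 473, 461, 466, 464, 439, 480, 441, 318, 455, 467, 464, 471, 465, 302, 258, 283]
366 [471, 473, 464, 464, 468, 465, 484, 419, 326, 455, 463, 462, 467, 466, 303, 261, 267]
369 [473, 472, 465, 466, 461, 467, 490, 404, 352, 463, 460, 465, 464, 392, 279, 257, 282]
372 [472, 475, 464, 463, 412, 467, 488, 388, 343, 461, 466, 464, 463, 313, 265, 263, 284]
375 [475, 477, 465, 463, 396, 469, 479, 372, 393, 468, 464, 468, 465, 307, 269, 263, 286]
[[326.2354 194.6711]
 [317.694  195.1425]
 [309.1522 195.6743]]
[[ 0.6623 -0.012   0.06  ]
 [ 0.6621  0.0143  0.06  ]
 [ 0.6616  0.0405  0.06  ]]
```

The top view puts the bar line and ring row within about 1 mm of each other, with the tip at about (343, 194) and ring centres on row 195. I'll insert gently.

Request:
send_rows:
  gripper: [0,0,0,0,0,0,0,0,0,0]
  xyz:
    - [-0.01,0.2,0]
    - [-0.02,0.4,0]
    - [-0.03,0.5,0]
    - [-0.04,0.6,0]
    - [-0.04,0.7,0]
    - [-0.05,0.8,0]
    - [-0.06,0.9,0]
    - [-0.06,1.0,0]
    - [-0.07,1.1,0]
    - [-0.07,1.1,0]
  rot:
    - [0,0,0]
    - [0,0,0]
    - [0,0,0]
    - [0,0,0]
    - [0,0,0]
    - [0,0,0]
    - [0,0,0]
    - [0,0,0]
    - [0,0,0]
    - [0,0,0]

```text
t: 8.85
position: [0.6751, -0.2043, 0.0445]
tool_rot: [[-0.062, 0.998, -0.0], [0.998, 0.062, 0.0], [0.0, -0.0, -1.0]]
ft_force: [-0.0, -0.1, -2.0]
width: 0.0196
grip_force: 60.0
```

```bash
cat > k.py <<'E'
from h import *
import sys
np.set_printoptions(precision=4,suppress=True)
s=get_state();print(s["t"],s["position"],s["ft_force"],s["moment"])
T,im=snap("top",sys.argv[1])
h=cv2.cvtColor(np.ascontiguousarray(im[:,:,::-1]),cv2.COLOR_BGR2HSV)
P=np.array([onz("top",[[c,195]],.075)[0,1] for c in range(296,336)])
for r in (189,201):print([tuple(int(k) for k in im[r,c]) for c in range(298,336)])
v=im[:,:,:].astype(int).sum(2)
for c in (304,305,313,314,321,329,335): print(c,v[184:206,c].tolist())
E
python3 k.py t4
```

```text
8.85 [ 0.6751 -0.2043  0.0445] [-0.0253 -0.1397 -1.983 ] [-0.1277 -0.1162  0.032 ]
[(217, 217, 186), (186, 186, 160), (182, 182, 157), (221, 220, 190), (223, 223, 192), (223, 223, 193), (226, 225, 195), (186, 184, 159), (88, 76, 62), (47, 24, 14), (50, 25, 11), (52, 27, 14), (48, 26, 15), (71, 61, 52), (150, 150, 131), (198, 195, 169), (204, 185, 143), (208, 177, 117), (206, 175, 117), (207, 176, 118), (209, 178, 118), (193, 164, 109), (158, 142, 111), (119, 111, 102), (83, 49, 33), (87, 44, 19), (89, 49, 22), (90, 47, 21), (84, 43, 21), (82, 59, 48), (95, 89, 83), (107, 104, 99), (107, 103, 98), (108, 105, 101), (138, 130, 129), (168, 160, 158), (173, 164, 162), (161, 154, 149)]
[(227, 226, 195), (205, 204, 176), (128, 128, 110), (112, 113, 97), (128, 129, 111), (130, 131, 113), (131, 132, 113), (132, 133, 115), (106, 106, 91), (50, 38, 29), (42, 22, 12), (44, 25, 18), (44, 24, 16), (41, 25, 16), (63, 58, 49), (108, 108, 93), (143, 138, 113), (162, 144, 104), (167, 143, 96), (164, 140, 93), (163, 139, 94), (161, 138, 93), (145, 125, 88), (112, 103, 82), (92, 79, 66), (72, 42, 26), (
[... 279 characters left out ...]
 288, 367]
305 [477, 498, 634, 536, 524, 529, 458, 409, 379, 339, 330, 331, 334, 350, 354, 353, 380, 380, 373, 494, 315, 367]
313 [476, 463, 585, 621, 629, 562, 353, 296, 523, 407, 375, 340, 336, 338, 341, 310, 309, 309, 255, 246, 251, 334]
314 [480, 480, 499, 536, 559, 532, 443, 410, 460, 455, 454, 452, 433, 426, 420, 406, 401, 394, 330, 319, 298, 373]
321 [488, 585, 519, 511, 512, 332, 276, 369, 327, 308, 314, 324, 320, 316, 306, 302, 323, 297, 270, 272, 327, 378]
329 [466, 627, 636, 636, 550, 310, 288, 569, 415, 309, 269, 277, 287, 375, 382, 385, 382, 306, 302, 291, 370, 385]
335 [517, 592, 612, 595, 473, 464, 429, 517, 398, 463, 496, 424, 302, 367, 388, 392, 375, 279, 284, 370, 375, 335]
```

Rings haven't moved, force is zero, and the tip is inside the milk ring's bore. Continuing.

Request:
send_rows:
  gripper: [0,0,0,0,0,0,0,0,0]
  xyz:
    - [-0.005,0.1,0.02]
    - [-0.01,0.2,0.02]
    - [-0.02,0.3,0.02]
    - [-0.02,0.4,0.02]
    - [-0.03,0.5,0.02]
    - [-0.04,0.6,0.02]
    - [-0.04,0.7,0.02]
    - [-0.05,0.8,0.02]
    - [-0.05,0.8,0.02]
  rot:
    - [0,0,0]
    - [0,0,0]
    - [0,0,0]
    - [0,0,0]
    - [0,0,0]
    - [0,0,0]
    - [0,0,0]
    - [0,0,0]
    - [0,0,0]

```text
t: 10.02
position: [0.6726, -0.1643, 0.0455]
tool_rot: [[-0.062, 0.998, -0.0], [0.998, 0.062, 0.0], [0.0, -0.0, -1.0]]
ft_force: [0.4, 0.0, -3.0]
width: 0.0196
grip_force: 60.0
```

```bash
python3 k.py t5
```

```text
10.025 [ 0.6726 -0.1643  0.0455] [ 0.3629  0.0393 -2.9554] [-0.3848 -0.105   0.0728]
[(217, 216, 186), (188, 189, 162), (185, 185, 160), (177, 177, 153), (72, 62, 52), (45, 19, 10), (50, 27, 14), (51, 24, 12), (49, 31, 19), (111, 94, 63), (185, 158, 105), (215, 184, 123), (214, 182, 121), (215, 184, 124), (201, 173, 115), (156, 131, 88), (100, 70, 45), (88, 46, 22), (92, 49, 23), (95, 50, 25), (92, 50, 25), (75, 39, 16), (49, 27, 16), (40, 22, 13), (68, 59, 53), (128, 121, 114), (165, 159, 151), (150, 145, 137), (143, 138, 131), (166, 159, 153), (167, 159, 156), (168, 159, 156), (168, 159, 156), (169, 160, 157), (169, 160, 158), (169, 160, 159), (171, 162, 161), (161, 153, 149)]
[(227, 227, 195), (206, 205, 177), (131, 132, 114), (95, 94, 80), (70, 61, 51), (47, 29, 19), (47, 25, 15), (45, 22, 13), (41, 20, 12), (49, 37, 25), (128, 110, 74), (179, 153, 104), (178, 153, 102), (175, 150, 100), (173, 149, 100), (164, 141, 96), (127, 108, 73), (81, 57, 36), (73, 39, 20), (74, 40, 20), (74, 41, 23), (71, 40, 21), (60, 35, 21), (47, 28, 15), (44, 25, 17), (60, 49, 41), (91, 87, 78), (109, 
[... 246 characters left out ...]
9, 103, 100, 87, 82, 68, 77, 185]
305 [485, 493, 391, 162, 77, 87, 91, 94, 111, 132, 135, 126, 103, 95, 96, 95, 94, 80, 86, 74, 54, 115]
313 [482, 458, 407, 402, 403, 375, 364, 368, 379, 378, 327, 359, 391, 376, 373, 376, 396, 401, 371, 342, 279, 291]
314 [485, 489, 356, 276, 232, 215, 186, 188, 198, 206, 203, 195, 217, 201, 203, 211, 265, 308, 293, 307, 271, 307]
321 [490, 567, 331, 167, 98, 75, 74, 76, 76, 107, 205, 231, 183, 114, 91, 85, 88, 90, 88, 78, 127, 334]
329 [463, 622, 625, 621, 535, 483, 405, 555, 392, 385, 477, 456, 333, 365, 374, 375, 374, 294, 287, 280, 368, 377]
335 [519, 594, 612, 592, 476, 463, 419, 528, 541, 472, 488, 417, 341, 373, 386, 384, 375, 474, 457, 635, 660, 468]
```

The rings have slid up against each other towards the plate, with the milk ring riding on the bar and almost no force. I'll continue in small steps and watch the force.

Request:
send_rows:
  gripper: [0,0,0,0]
  xyz:
    - [-0.005,0.06,0]
    - [-0.01,0.12,0]
    - [-0.01,0.18,0]
    - [-0.01,0.2,0]
  rot:
    - [0,0,0]
    - [0,0,0]
    - [0,0,0]
    - [0,0,0]

```text
t: 10.58
position: [0.672, -0.1554, 0.0455]
tool_rot: [[-0.061, 0.998, 0.0], [0.998, 0.061, -0.001], [-0.001, -0.0, -1.0]]
ft_force: [0.8, -4.9, -3.4]
width: 0.02
grip_force: 60.0
```

Request:
send_rows:
  gripper: [0,0,0]
  xyz:
    - [0,0.02,0]
    - [0,0.04,0]
    - [0,0.05,0]
  rot:
    - [0,0,0]
    - [0,0,0]
    - [0,0,0]

```text
t: 10.95
position: [0.672, -0.1539, 0.0454]
tool_rot: [[-0.06, 0.998, 0.0], [0.998, 0.06, -0.002], [-0.001, -0.0, -1.0]]
ft_force: [0.6, -8.7, -4.1]
width: 0.0196
grip_force: 60.0
```

```bash
python3 k.py t6 | head -3
```

```text
10.95 [ 0.672  -0.1539  0.0454] [ 0.6021 -8.738  -4.0648] [-2.4032 -0.2709 -0.0284]
[(218, 219, 188), (172, 173, 148), (70, 63, 53), (43, 20, 9), (50, 25, 13), (51, 28, 15), (45, 23, 13), (58, 44, 29), (156, 134, 89), (214, 182, 121), (213, 182, 121), (213, 182, 122), (211, 181, 121), (177, 152, 102), (114, 90, 61), (87, 47, 24), (90, 46, 23), (93, 50, 24), (94, 51, 24), (80, 43, 23), (50, 27, 12), (39, 20, 11), (56, 46, 37), (108, 104, 94), (133, 131, 120), (140, 135, 128), (161, 154, 147), (170, 162, 156), (171, 164, 157), (168, 161, 156), (165, 158, 154), (167, 159, 156), (168, 159, 156), (169, 161, 157), (169, 161, 159), (168, 160, 158), (170, 161, 160), (160, 154, 149)]
[(229, 228, 196), (208, 208, 180), (117, 117, 101), (49, 36, 30), (44, 21, 9), (45, 25, 13), (44, 22, 14), (42, 26, 16), (89, 74, 50), (152, 130, 87), (180, 155, 104), (176, 151, 102), (174, 149, 101), (165, 143, 96), (132, 113, 76), (84, 62, 40), (72, 37, 19), (73, 39, 16), (74, 42, 22), (75, 42, 26), (67, 39, 22), (53, 33, 21), (43, 24, 13), (47, 32, 24), (90, 87, 76), (113, 113, 101), (108, 106, 96), (107, 106, 95), (108, 107, 96), (108, 107, 97), (106, 104, 96), (125, 120, 114), (150, 144, 138), (152, 146, 139), (165, 159, 153), (173, 166, 163), (164, 155, 152), (164, 154, 153)]
```

Blocked at 8.7 N with the downward reaction growing, so a bore sits low relative to the bar. I'll ease back 2 mm, drop about 1.5 mm and try again.

Request:
send_rows:
  gripper: [0,0,0,0,0,0]
  xyz:
    - [0,-0.04,0]
    - [0,-0.04,-0.03]
    - [0,-0.02,-0.03]
    - [0,0,-0.03]
    - [0,0.02,-0.03]
    - [0,0.02,-0.03]
  rot:
    - [0,0,0]
    - [0,0,0]
    - [0,0,0]
    - [0,0,0]
    - [0,0,0]
    - [0,0,0]

```text
t: 11.75
position: [0.6721, -0.1514, 0.044]
tool_rot: [[-0.061, 0.998, 0.0], [0.998, 0.061, -0.0], [-0.0, 0.0, -1.0]]
ft_force: [0.7, -3.4, -1.3]
width: 0.0196
grip_force: 60.0
```

That freed it: force is down and it advanced. Continuing.

Request:
send_rows:
  gripper: [0,0,0,0]
  xyz:
    - [-0.002,0.04,0]
    - [-0.004,0.08,0]
    - [-0.006,0.1,0]
    - [-0.006,0.1,0]
  rot:
    - [0,0,0]
    - [0,0,0]
    - [0,0,0]
    - [0,0,0]

```text
t: 12.25
position: [0.6718, -0.1481, 0.0441]
tool_rot: [[-0.06, 0.998, 0.0], [0.998, 0.06, -0.002], [-0.002, 0.0, -1.0]]
ft_force: [1.3, -9.8, -2.0]
width: 0.0195
grip_force: 60.0
```

Request:
send_rows:
  gripper: [0,0,0,0,0,0]
  xyz:
    - [0,-0.05,0]
    - [0.02,-0.05,0]
    - [0.02,-0.03,0]
    - [0.02,-0.01,0]
    - [0.02,0,0]
    - [0.02,0,0]
  rot:
    - [0,0,0]
    - [0,0,0]
    - [0,0,0]
    - [0,0,0]
    - [0,0,0]
    - [0,0,0]

```text
t: 13.0
position: [0.6727, -0.1463, 0.0439]
tool_rot: [[-0.061, 0.998, -0.0], [0.998, 0.061, 0.0], [0.0, -0.0, -1.0]]
ft_force: [0.4, -1.6, -1.9]
width: 0.0194
grip_force: 60.0
```

Request:
send_rows:
  gripper: [0,0,0,0,0]
  xyz:
    - [0.005,0.04,0]
    - [0.005,0.08,0]
    - [0.005,0.12,0]
    - [0,0.14,0]
    - [0,0.14,0]
  rot:
    - [0,0,0]
    - [0,0,0]
    - [0,0,0]
    - [0,0,0]
    - [0,0,0]

```text
t: 13.62
position: [0.6727, -0.1392, 0.044]
tool_rot: [[-0.061, 0.998, -0.0], [0.998, 0.061, 0.0], [0.0, -0.0, -1.0]]
ft_force: [-1.2, -3.1, -2.3]
width: 0.0191
grip_force: 60.0
```

Request:
send_rows:
  gripper: [0,0,0,0,0]
  xyz:
    - [-0.01,0.04,0]
    - [-0.015,0.08,0]
    - [-0.02,0.12,0]
    - [-0.02,0.14,0]
    - [-0.02,0.14,0]
  rot:
    - [0,0,0]
    - [0,0,0]
    - [0,0,0]
    - [0,0,0]
    - [0,0,0]

```text
t: 14.25
position: [0.6718, -0.1329, 0.0441]
tool_rot: [[-0.061, 0.998, 0.0], [0.998, 0.061, -0.001], [-0.001, 0.0, -1.0]]
ft_force: [-0.5, -5.6, -1.1]
width: 0.0195
grip_force: 60.0
```

Request:
send_rows:
  gripper: [0,0,0,0]
  xyz:
    - [-0.005,0.0,0.02]
    - [-0.01,0.03,0.02]
    - [-0.01,0.06,0.02]
    - [-0.01,0.06,0.02]
  rot:
    - [0,0,0]
    - [0,0,0]
    - [0,0,0]
    - [0,0,0]

```text
t: 14.75
position: [0.6712, -0.1298, 0.045]
tool_rot: [[-0.061, 0.998, -0.0], [0.998, 0.061, -0.0], [-0.0, -0.0, -1.0]]
ft_force: [-0.9, -5.2, -1.4]
width: 0.0194
grip_force: 60.0
```

Request:
send_rows:
  gripper: [0,0,0,0,0]
  xyz:
    - [-0.01,0.02,0.01]
    - [-0.015,0.05,0.01]
    - [-0.02,0.08,0.01]
    - [-0.02,0.1,0.01]
    - [-0.02,0.1,0.01]
  rot:
    - [0,0,0]
    - [0,0,0]
    - [0,0,0]
    - [0,0,0]
    - [0,0,0]

```text
t: 15.38
position: [0.6702, -0.1242, 0.0455]
tool_rot: [[-0.061, 0.998, -0.0], [0.998, 0.061, 0.0], [0.0, -0.0, -1.0]]
ft_force: [0.1, -3.0, -1.9]
width: 0.0196
grip_force: 60.0
```

Request:
send_rows:
  gripper: [0,0,0,0,0]
  xyz:
    - [-0.002,0.04,0]
    - [-0.005,0.08,0]
    - [-0.007,0.12,0]
    - [-0.01,0.16,0]
    - [-0.01,0.16,0]
  rot:
    - [0,0,0]
    - [0,0,0]
    - [0,0,0]
    - [0,0,0]
    - [0,0,0]

```text
t: 16.0
position: [0.6697, -0.1159, 0.0455]
tool_rot: [[-0.062, 0.998, -0.0], [0.998, 0.062, 0.0], [0.0, -0.0, -1.0]]
ft_force: [0.2, -1.9, -1.3]
width: 0.0196
grip_force: 60.0
```

Request:
send_rows:
  gripper: [0,0,0,0,0,0,0]
  xyz:
    - [-0.005,0.08,0]
    - [-0.01,0.16,0]
    - [-0.015,0.24,0]
    - [-0.02,0.32,0]
    - [-0.025,0.4,0]
    - [-0.03,0.48,0]
    - [-0.03,0.48,0]
  rot:
    - [0,0,0]
    - [0,0,0]
    - [0,0,0]
    - [0,0,0]
    - [0,0,0]
    - [0,0,0]
    - [0,0,0]

```text
t: 16.88
position: [0.6682, -0.0916, 0.0455]
tool_rot: [[-0.062, 0.998, -0.0], [0.998, 0.062, 0.0], [0.0, -0.0, -1.0]]
ft_force: [-0.7, -1.2, -1.2]
width: 0.0193
grip_force: 60.0
```

Request:
send_rows:
  gripper: [0,0,0,0,0,0,0]
  xyz:
    - [-0.005,0.08,0]
    - [-0.01,0.16,0]
    - [-0.015,0.24,0]
    - [-0.02,0.32,0]
    - [-0.025,0.4,0]
    - [-0.025,0.44,0]
    - [-0.025,0.44,0]
  rot:
    - [0,0,0]
    - [0,0,0]
    - [0,0,0]
    - [0,0,0]
    - [0,0,0]
    - [0,0,0]
    - [0,0,0]

```text
t: 17.75
position: [0.667, -0.0699, 0.0454]
tool_rot: [[-0.061, 0.998, -0.0], [0.998, 0.061, 0.0], [0.0, -0.0, -1.0]]
ft_force: [-1.0, -0.9, -0.6]
width: 0.0194
grip_force: 60.0
```

```bash
python3 - <<'E'
from h import *
s=get_state();T,im=snap("wrist","w6");print(s["t"],s["position"],s["ft_force"])
R=np.array(s["tool_rot"]);g=np.array(s["position"])+[0,0,.0172]
print(np.round(proj("wrist",[g+R[:,0]*.07+[0,0,.022]],T),0))
E
```

```text
17.75 [ 0.66695017 -0.06994642  0.04542912] [-1.04840581 -0.85679513 -0.61694971]
[[316. 121.]]
```

View pics/w6.png

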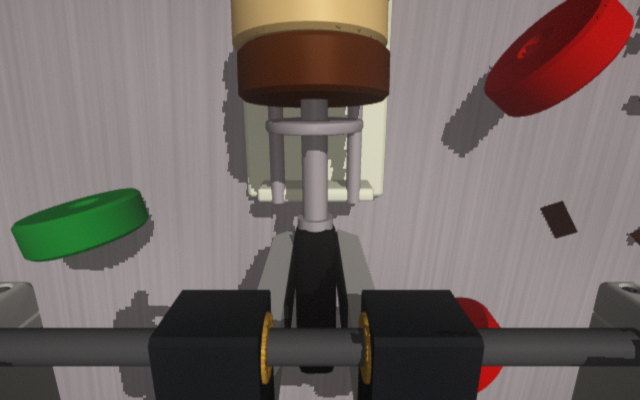

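All the rings are on the bar. The milk ring's near face is at row ~100 and the flange at ~122, so roughly 10 mm remains. Closing slowly.

Request:
send_rows:
  gripper: [0,0,0,0,0]
  xyz:
    - [-0.005,0.06,0]
    - [-0.01,0.11,0]
    - [-0.01,0.16,0]
    - [-0.01,0.18,0]
    - [-0.01,0.18,0]
  rot:
    - [0,0,0]
    - [0,0,0]
    - [0,0,0]
    - [0,0,0]
    - [0,0,0]

```text
t: 18.42
position: [0.6663, -0.0634, 0.0453]
tool_rot: [[-0.06, 0.998, -0.0], [0.998, 0.06, -0.002], [-0.002, -0.0, -1.0]]
ft_force: [-0.9, -11.5, -1.9]
width: 0.0196
grip_force: 60.0
```

```bash
python3 - <<'E'
from h import *
T,im=snap("wrist","w7");s=get_state();print(s["ft_force"])
a=cv2.cvtColor(cv2.imread("pics/w6.png"),cv2.COLOR_BGR2RGB)
for c in (285,315,345):
  print(c,"before",[tuple(int(k) for k in a[r,c]) for r in range(90,136,3)]);print(c,"now",[tuple(int(k) for k in im[r,c]) for r in range(90,136,2)])
R=np.array(s["tool_rot"]);g=np.array(s["position"])+[0,0,.0172]
print(np.round(proj("wrist",[g+R[:,0]*d+[0,0,z] for d in(.065,.07,.08) for z in(.022,)]+[g+R[:,0]*.07+[0,0,.032]],T),0))
E
```

```text
[ -0.86133061 -10.99003674  -1.78520645]
285 before [(47, 26, 17), (34, 22, 17), (35, 23, 18), (34, 22, 19), (36, 23, 17), (36, 24, 20), (113, 111, 97), (116, 114, 100), (118, 115, 101), (101, 98, 88), (68, 65, 64), (122, 115, 114), (128, 118, 121), (119, 111, 111), (113, 107, 107), (100, 99, 88)]
285 now [(73, 37, 20), (73, 38, 20), (75, 38, 21), (73, 34, 18), (75, 38, 22), (74, 37, 23), (73, 37, 22), (56, 31, 21), (47, 26, 19), (50, 30, 23), (42, 27, 19), (37, 24, 19), (36, 25, 18), (40, 30, 25), (76, 73, 68), (65, 61, 60), (67, 62, 62), (77, 71, 70), (82, 77, 78), (121, 113, 114), (123, 115, 115), (117, 109, 110), (100, 93, 92)]
315 before [(46, 27, 17), (37, 24, 19), (37, 25, 19), (71, 63, 61), (88, 80, 80), (88, 80, 81), (87, 80, 82), (86, 80, 82), (88, 81, 82), (87, 81, 81), (78, 74, 74), (125, 116, 116), (170, 159, 160), (163, 153, 154), (149, 140, 141), (98, 90, 91)]
315 now [(93, 48, 28), (93, 50, 28), (94, 51, 31), (94, 51, 31), (93, 48, 29), (92, 48, 30), (91, 48, 31), (60, 32, 23), (52, 28, 17), (53, 30, 20), (45, 29, 22), (40, 29, 24), (80, 72, 71), (88, 82, 82), (87, 80, 80), (79, 73, 73), (68, 63, 62), (128, 119, 120), (172, 162, 162), (168, 158, 161), (163, 152, 154), (153, 145, 145), (133, 124, 125)]
345 before [(53, 32, 18), (37, 26, 22), (36, 26, 20), (39, 28, 20), (38, 27, 21), (42, 31, 25), (129, 127, 112), (197, 194, 172), (175, 172, 152), (93, 89, 81), (90, 85, 84), (152, 141, 143), (155, 144, 144), (146, 137, 137), (132, 124, 124), (119, 116, 104)]
345 now [(87, 46, 28), (84, 45, 27), (85, 44, 25), (86, 44, 26), (83, 43, 24), (86, 45, 28), (84, 42, 27), (65, 37, 25), (60, 37, 25), (58, 35, 27), (48, 33, 23), (41, 28, 24), (39, 27, 21), (49, 37, 32), (69, 65, 62), (68, 63, 63), (72, 67, 67), (84, 79, 78), (127, 119, 119), (147, 138, 139), (142, 134, 134), (132, 122, 124), (114, 110, 101)]
[[316. 134.]
 [315. 121.]
 [315.  94.]
 [315. 123.]]
```

The milk ring's edge at row 113 versus the flange at row 120 means a ring is still caught with about 3 mm to go. Back off slightly and nudge.

Request:
send_rows:
  gripper: [0,0,0,0,0,0]
  xyz:
    - [-0.01,-0.05,0]
    - [-0.02,-0.05,0.02]
    - [-0.02,-0.03,0.02]
    - [-0.02,-0.01,0.01]
    - [-0.02,0,0]
    - [-0.02,0,0]
  rot:
    - [0,0,0]
    - [0,0,0]
    - [0,0,0]
    - [0,0,0]
    - [0,0,0]
    - [0,0,0]

```text
t: 19.23
position: [0.6654, -0.0614, 0.0454]
tool_rot: [[-0.061, 0.998, -0.0], [0.998, 0.061, -0.0], [-0.0, -0.0, -1.0]]
ft_force: [-0.5, -3.1, -4.1]
width: 0.0196
grip_force: 60.0
```

```bash
cat > e.py <<'E'
from h import *
import sys
T,im=snap("wrist",sys.argv[1]);s=get_state();print(s["ft_force"],s["position"])
v=im.astype(int).sum(2)
for c in (285,315,345): print(c,v[90:136,c].tolist())
E
python3 e.py w8
```

```text
[-0.71825607 -2.62968541 -4.5847152 ] [ 0.66544264 -0.06141464  0.04538801]
285 [135, 132, 135, 132, 132, 135, 130, 129, 131, 135, 123, 132, 136, 128, 127, 134, 133, 132, 139, 137, 117, 98, 95, 91, 86, 98, 118, 168, 194, 185, 179, 184, 192, 213, 226, 224, 224, 222, 224, 224, 220, 215, 230, 221, 227, 245]
315 [166, 167, 167, 166, 174, 170, 167, 162, 165, 165, 157, 155, 161, 160, 163, 169, 165, 173, 166, 153, 141, 105, 103, 107, 105, 106, 154, 221, 247, 245, 219, 191, 195, 206, 238, 253, 266, 268, 277, 369, 454, 455, 438, 414, 348, 260]
345 [157, 153, 149, 157, 159, 150, 156, 149, 153, 154, 154, 155, 158, 146, 158, 158, 154, 155, 153, 160, 145, 124, 114, 118, 109, 115, 152, 193, 194, 193, 194, 193, 208, 226, 235, 237, 233, 229, 230, 231, 249, 324, 368, 330, 295, 340]
```

Request:
send_rows:
  gripper: [0,0,0,0]
  xyz:
    - [0,0.02,0]
    - [0,0.03,0]
    - [0,0.04,0]
    - [0,0.04,0]
  rot:
    - [0,0,0]
    - [0,0,0]
    - [0,0,0]
    - [0,0,0]

```text
t: 19.77
position: [0.6654, -0.0605, 0.0453]
tool_rot: [[-0.06, 0.998, -0.0], [0.998, 0.06, -0.001], [-0.001, -0.0, -1.0]]
ft_force: [0.1, -7.7, -5.8]
width: 0.0198
grip_force: 60.0
```

```bash
python3 e.py w9
```

```text
[-0.68097757 -7.30196331 -5.11551456] [ 0.66536488 -0.06045988  0.04534905]
285 [134, 131, 134, 136, 128, 129, 137, 133, 134, 138, 134, 129, 131, 130, 128, 122, 138, 129, 131, 136, 124, 134, 129, 112, 105, 91, 101, 91, 102, 151, 185, 186, 196, 208, 224, 231, 229, 220, 228, 221, 218, 228, 219, 211, 223, 275]
315 [169, 161, 163, 175, 167, 167, 165, 163, 164, 156, 163, 162, 163, 166, 167, 158, 155, 163, 159, 158, 158, 154, 149, 143, 116, 97, 105, 110, 113, 187, 222, 197, 185, 217, 236, 253, 264, 274, 269, 259, 262, 278, 350, 408, 347, 253]
345 [151, 159, 161, 155, 154, 155, 154, 152, 156, 155, 156, 143, 151, 149, 148, 153, 156, 154, 153, 156, 157, 153, 157, 131, 113, 113, 110, 119, 128, 168, 193, 191, 207, 226, 234, 238, 235, 229, 227, 235, 229, 226, 221, 234, 284, 342]
```

Request:
send_rows:
  gripper: [0,0,0,0,0,0,0]
  xyz:
    - [0.01,-0.03,-0.02]
    - [0.02,-0.02,-0.02]
    - [-0.01,-0.01,-0.02]
    - [-0.02,0,-0.02]
    - [0,0.01,-0.01]
    - [0,0.02,-0.01]
    - [0,0.02,-0.01]
  rot:
    - [0,0,0]
    - [0,0,0]
    - [0,0,0]
    - [0,0,0]
    - [0,0,0]
    - [0,0,0]
    - [0,0,0]

```text
t: 20.7
position: [0.6654, -0.0596, 0.0449]
tool_rot: [[-0.06, 0.998, -0.0], [0.998, 0.06, -0.001], [-0.001, -0.0, -1.0]]
ft_force: [0.2, -7.7, -4.6]
width: 0.0197
grip_force: 60.0
```

```bash
python3 e.py w10
```

```text
[ 0.72964002 -8.56852079 -4.59395065] [ 0.66540147 -0.05962331  0.04487149]
285 [128, 136, 130, 135, 133, 134, 122, 126, 133, 135, 133, 137, 136, 130, 128, 129, 135, 127, 131, 128, 127, 129, 129, 132, 128, 125, 120, 103, 99, 90, 91, 114, 166, 211, 221, 227, 234, 227, 227, 218, 222, 217, 217, 211, 251, 303]
315 [166, 165, 158, 153, 160, 154, 157, 157, 163, 162, 156, 150, 161, 164, 159, 163, 155, 154, 155, 153, 160, 156, 154, 159, 158, 154, 137, 118, 103, 91, 83, 110, 156, 205, 236, 254, 261, 266, 262, 259, 259, 248, 250, 243, 232, 226]
345 [154, 153, 159, 154, 152, 149, 153, 146, 149, 150, 142, 144, 152, 151, 144, 154, 151, 153, 149, 159, 155, 155, 156, 157, 155, 152, 134, 119, 99, 112, 109, 138, 186, 224, 242, 232, 232, 239, 236, 234, 308, 378, 373, 326, 292, 334]
```

Request:
send_rows:
  gripper: [0,0,0,0,0]
  xyz:
    - [0.02,-0.01,0.01]
    - [0,0,-0.01]
    - [-0.02,0,0]
    - [0,0,0]
    - [0,0,0]
  rot:
    - [0,0,0]
    - [0,0,0]
    - [0,0,0]
    - [0,0,0]
    - [0,0,0]

```text
t: 21.38
position: [0.6656, -0.0588, 0.045]
tool_rot: [[-0.061, 0.998, 0.0], [0.998, 0.061, -0.0], [-0.0, 0.0, -1.0]]
ft_force: [0.9, -6.4, -3.2]
width: 0.0198
grip_force: 60.0
```

```bash
python3 e.py w11|head -1; python3 k.py t8 | sed -n 2,3p
```

```text
[ 0.77972722 -5.91202123 -4.01649912] [ 0.66560332 -0.05885095  0.0449613 ]
[(220, 220, 189), (174, 173, 149), (63, 55, 46), (42, 18, 7), (50, 26, 12), (50, 25, 14), (48, 26, 16), (90, 73, 48), (162, 137, 91), (200, 171, 114), (198, 170, 114), (200, 171, 114), (203, 174, 116), (172, 146, 97), (102, 73, 46), (84, 43, 20), (88, 47, 23), (89, 48, 22), (88, 45, 19), (77, 47, 34), (101, 96, 89), (146, 143, 132), (168, 164, 153), (164, 160, 148), (159, 156, 148), (138, 135, 133), (65, 63, 60), (90, 84, 74), (104, 97, 85), (122, 114, 99), (147, 138, 120), (141, 131, 115), (140, 130, 114), (139, 131, 113), (140, 130, 114), (141, 131, 115), (139, 129, 112), (135, 126, 109)]
[(193, 193, 167), (205, 204, 175), (113, 110, 94), (45, 32, 23), (45, 24, 17), (46, 28, 19), (38, 20, 10), (49, 36, 23), (136, 117, 78), (187, 160, 108), (180, 155, 104), (174, 149, 101), (176, 151, 103), (164, 141, 95), (123, 104, 70), (77, 49, 27), (70, 39, 19), (73, 41, 23), (72, 39, 18), (69, 38, 19), (65, 45, 36), (75, 68, 65), (100, 100, 91), (117, 117, 103), (118, 117, 103), (112, 112, 99), (107, 105, 94), (106, 106, 95), (108, 107, 96), (105, 103, 92), (95, 90, 81), (99, 93, 81), (113, 105, 91), (114, 106, 93), (116, 108, 94), (119, 111, 97), (123, 115, 99), (125, 116, 101)]
```

Request:
send_rows:
  gripper: [0,0,0,0,0,0]
  xyz:
    - [0.02,0,0.01]
    - [0,0.01,-0.01]
    - [-0.02,0.01,0]
    - [0,0.02,0]
    - [0,0.02,0]
    - [0,0.02,0]
  rot:
    - [0,0,0]
    - [0,0,0]
    - [0,0,0]
    - [0,0,0]
    - [0,0,0]
    - [0,0,0]

```text
t: 22.22
position: [0.6656, -0.0588, 0.045]
tool_rot: [[-0.06, 0.998, 0.0], [0.998, 0.06, -0.001], [-0.001, 0.0, -1.0]]
ft_force: [0.6, -9.3, -4.4]
width: 0.0198
grip_force: 60.0
```

```bash
python3 e.py w12
```

```text
[ 0.70630078 -8.2485875  -3.90308575] [ 0.66560125 -0.05882346  0.04500075]
285 [134, 132, 134, 131, 133, 130, 130, 131, 135, 134, 127, 122, 129, 127, 128, 135, 132, 129, 132, 124, 132, 136, 135, 121, 124, 122, 126, 128, 129, 115, 93, 90, 83, 98, 164, 224, 227, 222, 220, 220, 226, 219, 213, 216, 233, 295]
315 [156, 159, 155, 158, 157, 162, 160, 161, 160, 156, 162, 153, 156, 157, 155, 151, 154, 147, 149, 145, 157, 155, 156, 149, 151, 149, 148, 149, 153, 133, 103, 103, 97, 105, 143, 209, 266, 270, 263, 257, 262, 257, 247, 243, 232, 225]
345 [150, 145, 150, 153, 146, 151, 152, 144, 147, 148, 147, 153, 157, 149, 153, 149, 151, 152, 150, 150, 151, 148, 145, 156, 157, 156, 150, 155, 143, 129, 112, 112, 109, 126, 175, 235, 239, 234, 227, 230, 232, 227, 224, 227, 280, 337]
```

Now stiff: no advance and the force rises with the push, so the stack is packed at about 8 N. Ease off about 1 mm and lift straight up with a slight tip-up tilt.

Request:
send_rows:
  gripper: [0,0,0,0,0,0,0,0,0,0,0,0,0,0]
  xyz:
    - [0,-0.02,0]
    - [0,-0.03,0]
    - [0,-0.03,0.05]
    - [0,-0.03,0.1]
    - [0,-0.03,0.2]
    - [0,-0.03,0.3]
    - [0,-0.03,0.5]
    - [0,-0.03,0.7]
    - [0,-0.03,1.0]
    - [0,-0.03,1.3]
    - [0,-0.03,1.6]
    - [0,-0.03,2.0]
    - [0,-0.03,2.2]
    - [0,-0.03,2.2]
  rot:
    - [0,0,0]
    - [0,0,0]
    - [0,0,0]
    - [0.1,0,0]
    - [0.2,0,0]
    - [0.3,0,0]
    - [0.3,0,0]
    - [0.3,0,0]
    - [0.3,0,0]
    - [0.3,0,0]
    - [0.3,0,0]
    - [0.3,0,0]
    - [0.3,0,0]
    - [0.3,0,0]

```text
t: 24.02
position: [0.6659, -0.0589, 0.1559]
tool_rot: [[-0.061, 0.998, 0.001], [0.998, 0.061, 0.026], [0.026, 0.003, -1.0]]
ft_force: [-0.4, -1.0, -3.5]
width: 0.0197
grip_force: 60.0
```

```bash
python3 e.py w13; python3 - <<'E'
from h import *
s=get_state();_,b=snap("scene","s13");a=cv2.imread("pics/w13.png")
R=np.array(s["tool_rot"]);g=np.array(s["position"])-R[:,2]*.0172
P=[g+R[:,0]*d for d in(0,.07,.13,.2)];print(np.round(R,3).tolist(),np.round(proj("scene",P),1).tolist())
cv2.imwrite("pics/z13.png",np.hstack([cv2.resize(a[0:200,200:430],(345,300)),cv2.resize(b[120:240,270:430,::-1],(400,300),interpolation=cv2.INTER_CUBIC)]))
E
```

```text
[-0.00818586  0.61685271 -4.4362016 ] [ 0.66547091 -0.05890926  0.15504665]
285 [136, 142, 134, 137, 143, 136, 137, 137, 136, 133, 134, 134, 132, 133, 136, 136, 130, 133, 142, 136, 135, 136, 132, 135, 127, 133, 131, 140, 119, 111, 103, 102, 99, 130, 188, 230, 240, 232, 231, 223, 227, 223, 222, 222, 265, 328]
315 [168, 162, 161, 161, 157, 158, 158, 158, 158, 155, 164, 161, 154, 155, 158, 157, 156, 160, 148, 159, 154, 152, 154, 155, 159, 155, 157, 152, 148, 129, 106, 97, 100, 113, 184, 258, 271, 268, 271, 268, 263, 258, 248, 245, 239, 241]
345 [149, 157, 151, 155, 148, 150, 157, 155, 160, 157, 149, 146, 153, 151, 154, 152, 158, 150, 149, 159, 151, 151, 147, 155, 154, 158, 155, 154, 146, 128, 111, 111, 110, 137, 195, 235, 245, 235, 232, 235, 227, 229, 224, 272, 452, 588]
[[-0.061, 0.998, 0.0], [0.998, 0.061, 0.026], [0.026, 0.002, -1.0]] [[316.7, 180.0], [337.7, 168.2], [354.8, 158.6], [373.8, 148.0]]
```

View pics/z13.png

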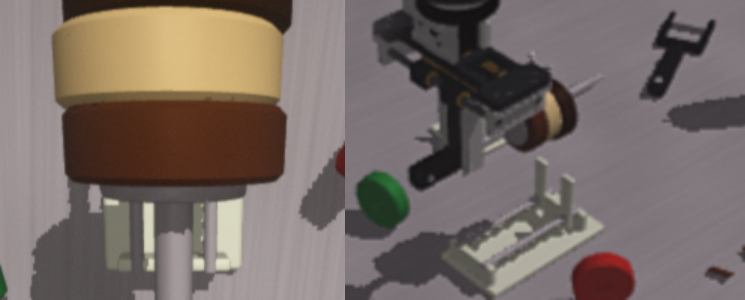

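The left half shows the rings pressed tight to the flange with no gap. The right half shows the loaded spit clear of the cradle with its tip up. Quantify the droop against the earlier unloaded offset (+1.05 px).

```bash
python3 - <<'E'
from h import *
np.set_printoptions(precision=2,suppress=True)
s=get_state();R=np.array(s["tool_rot"]);g=np.array(s["position"])-R[:,2]*.0172
b=cv2.cvtColor(cv2.imread("pics/s13.png"),cv2.COLOR_BGR2RGB).astype(int).sum(2)
d=np.linspace(0,.2,81);P=proj("scene",g+d[:,None]*R[:,0])
for c in range(360,376,2): print(c,b[144:164,c].tolist(),round(np.interp(c,P[:,0],P[:,1]),2))
up=proj("scene",[g+R[:,0]*.18,g+R[:,0]*.18+[0,0,.01]]);print(up)
E
```

```text
360 [369, 371, 366, 362, 370, 366, 364, 366, 368, 344, 315, 390, 395, 253, 170, 117, 96, 92, 86, 84] 155.8
362 [368, 367, 364, 365, 366, 365, 364, 365, 356, 344, 396, 418, 361, 286, 270, 352, 348, 294, 252, 223] 154.68
364 [366, 364, 366, 366, 366, 365, 365, 359, 355, 405, 426, 350, 277, 264, 354, 365, 361, 361, 364, 363] 153.56
366 [362, 364, 364, 366, 364, 365, 359, 354, 403, 415, 343, 279, 292, 353, 364, 360, 362, 361, 355, 356] 152.44
368 [364, 366, 363, 365, 364, 365, 368, 394, 390, 335, 289, 306, 356, 364, 361, 361, 364, 358, 354, 360] 151.32
370 [365, 366, 363, 365, 369, 368, 384, 391, 337, 329, 353, 361, 361, 361, 359, 362, 361, 353, 354, 359] 150.2
372 [367, 363, 364, 369, 367, 381, 401, 340, 353, 360, 358, 361, 359, 359, 361, 359, 353, 351, 359, 358] 149.08
374 [367, 364, 370, 367, 368, 367, 367, 358, 358, 359, 361, 363, 359, 361, 360, 353, 352, 357, 358, 358] 148.12
[[368.39 151.1 ]
 [368.63 147.92]]
```

Only about 0.5° of droop, and the tip still points up about 1°. Carrying the stack to just above the stand.

Request:
send_rows:
  gripper: [0,0,0,0,0,0,0,0,0,0,0,0,0,0,0,0,0,0,0,0]
  xyz:
    - [-0.1,0.05,0.1]
    - [-0.3,0.15,0.2]
    - [-0.6,0.35,0.2]
    - [-0.9,0.5,0.2]
    - [-1.2,0.7,0.2]
    - [-1.5,0.87,0.2]
    - [-1.8,1.05,0.2]
    - [-2.1,1.22,0.2]
    - [-2.4,1.4,0.2]
    - [-2.7,1.57,0.2]
    - [-3.0,1.75,0.2]
    - [-3.3,1.93,0.1]
    - [-3.55,2.08,-0.1]
    - [-3.75,2.2,-0.4]
    - [-3.88,2.27,-0.7]
    - [-3.95,2.31,-1.0]
    - [-3.95,2.31,-1.3]
    - [-3.95,2.31,-1.5]
    - [-3.95,2.31,-1.6]
    - [-3.95,2.31,-1.6]
  rot:
    - [0,0,0]
    - [0,0,0]
    - [0,0,-0.1]
    - [0,0,-0.15]
    - [0,0,-0.2]
    - [0,0,-0.25]
    - [0,0,-0.3]
    - [0,0,-0.35]
    - [0,0,-0.4]
    - [0,0,-0.45]
    - [0,0,-0.5]
    - [0,0,-0.55]
    - [0,0,-0.6]
    - [0,0,-0.64]
    - [0,0,-0.64]
    - [0,0,-0.64]
    - [0,0,-0.64]
    - [0,0,-0.64]
    - [0,0,-0.64]
    - [0,0,-0.64]

```text
t: 26.62
position: [0.4681, 0.0566, 0.0748]
tool_rot: [[-0.005, 1.0, 0.001], [1.0, 0.005, 0.026], [0.026, 0.001, -1.0]]
ft_force: [-0.8, -0.7, -3.3]
width: 0.0198
grip_force: 60.0
```

```bash
python3 e.py w14; python3 - <<'E'
from h import *
s=get_state();print(np.round(s["tool_rot"],4).tolist());T,im=snap("top","t14")
v=im.astype(int).sum(2)
R=np.array(s["tool_rot"]);g=np.array(s["position"])-R[:,2]*.0172
P=proj("top",[g+R[:,0]*d for d in(.14,.2)]);print(P)
for c in range(250,270,3): print(c,v[245:265,c].tolist())
b0=cv2.imread("pics/top0.png").astype(int).sum(2)
for c in range(250,270,6): print("orig",c,b0[245:265,c].tolist())
E
```

```text
[-0.31347138 -0.33671958 -4.01740565] [0.46819127 0.05664927 0.0750713 ]
285 [126, 119, 123, 126, 127, 123, 122, 124, 124, 123, 120, 123, 119, 122, 127, 123, 121, 119, 124, 123, 116, 117, 121, 124, 121, 126, 129, 119, 111, 97, 85, 78, 79, 98, 160, 207, 213, 209, 212, 206, 212, 206, 204, 195, 245, 309]
315 [147, 149, 150, 146, 145, 150, 149, 146, 144, 150, 143, 147, 145, 144, 142, 142, 144, 148, 150, 142, 149, 150, 143, 144, 145, 142, 141, 141, 141, 116, 101, 97, 93, 113, 171, 241, 254, 252, 251, 248, 240, 239, 234, 234, 205, 212]
345 [139, 144, 136, 140, 143, 145, 141, 143, 140, 137, 138, 146, 136, 141, 133, 140, 139, 137, 143, 145, 140, 144, 140, 138, 144, 141, 143, 146, 133, 117, 103, 104, 109, 122, 186, 215, 224, 217, 220, 225, 215, 215, 211, 232, 421, 575]
[[-0.0053, 1.0, 0.0015], [0.9996, 0.0052, 0.0263], [0.0263, 0.0017, -0.9997]]
[[258.36026576 254.46515383]
 [239.21502683 254.38578786]]
250 [498, 498, 499, 505, 505, 506, 535, 540, 442, 460, 425, 383, 524, 541, 537, 535, 538, 539, 544, 547]
253 [587, 586, 591, 587, 500, 404, 426, 436, 426, 465, 436, 377, 334, 335, 435, 431, 57
[... 282 characters left out ...]
 218, 218, 211, 210, 207, 211, 205, 225, 289, 399]
265 [200, 171, 187, 189, 190, 190, 195, 201, 207, 208, 207, 204, 198, 198, 199, 202, 196, 197, 183, 276]
268 [289, 301, 339, 383, 399, 446, 454, 457, 466, 519, 526, 512, 503, 492, 473, 422, 398, 380, 331, 323]
orig 250 [486, 484, 488, 490, 494, 496, 520, 527, 455, 457, 421, 378, 509, 528, 523, 522, 522, 529, 529, 531]
orig 256 [574, 572, 575, 584, 579, 414, 272, 272, 448, 465, 430, 323, 267, 257, 329, 564, 582, 573, 573, 576]
orig 262 [496, 525, 579, 578, 578, 575, 583, 574, 472, 455, 427, 345, 364, 371, 372, 364, 370, 493, 572, 580]
orig 268 [584, 581, 581, 578, 578, 576, 585, 580, 423, 448, 427, 404, 568, 401, 359, 377, 573, 581, 487, 473]
```

Lateral alignment matches the original seat to well under a millimetre, and the rings are still at the flange. Lowering, and levelling out.

Request:
send_rows:
  gripper: [0,0,0,0,0,0,0,0,0,0]
  xyz:
    - [0,0,-0.1]
    - [0,0,-0.2]
    - [0,0,-0.3]
    - [0,0,-0.4]
    - [0,0,-0.48]
    - [0,0,-0.54]
    - [0,0,-0.57]
    - [0,0,-0.59]
    - [0,0,-0.61]
    - [0,0,-0.61]
  rot:
    - [0,0,0]
    - [0,0,0]
    - [-0.05,0,0]
    - [-0.1,0,0]
    - [-0.15,0,0]
    - [-0.2,0,0]
    - [-0.2,0,0]
    - [-0.2,0,0]
    - [-0.2,0,0]
    - [-0.2,0,0]

```text
t: 27.98
position: [0.468, 0.0566, 0.0445]
tool_rot: [[-0.005, 1.0, 0.001], [1.0, 0.005, 0.009], [0.009, 0.001, -1.0]]
ft_force: [-0.1, -0.3, -3.8]
width: 0.0193
grip_force: 60.0
```

Request:
send_rows:
  gripper: [0,0,0,0,0,0]
  xyz:
    - [0,0,-0.01]
    - [0,0,-0.02]
    - [0,0,-0.03]
    - [0,0,-0.035]
    - [0,0,-0.035]
    - [0,0,-0.035]
  rot:
    - [0,0,0]
    - [0,0,0]
    - [0,0,0]
    - [0,0,0]
    - [0,0,0]
    - [0,0,0]

```text
t: 28.72
position: [0.4681, 0.0566, 0.0428]
tool_rot: [[-0.005, 1.0, 0.002], [1.0, 0.005, 0.009], [0.009, 0.002, -1.0]]
ft_force: [0.3, -0.0, -1.7]
width: 0.0198
grip_force: 60.0
```

```bash
python3 - <<'E'
from h import *
s=get_state();print(s["position"],s["ft_force"],s["moment"],np.round(s["tool_rot"],3)[2])
_,im=snap("scene","s15");a=cv2.imread("pics/scene0.png").astype(int).sum(2);b=im.astype(int).sum(2)
for c in range(338,358,3):print(c,a[138:160,c].tolist(),"\n   ",b[138:160,c].tolist())
E
```

```text
[0.46814488 0.05664353 0.04280183] [ 0.26003357 -0.02514441 -1.7385828 ] [-0.33399129 -0.21342361 -0.02388607] [ 0.009  0.002 -1.   ]
338 [352, 352, 346, 351, 354, 353, 352, 352, 354, 351, 358, 385, 338, 272, 277, 338, 360, 377, 234, 248, 239, 245] 
    [366, 367, 316, 144, 83, 80, 99, 168, 299, 436, 452, 432, 417, 400, 387, 373, 353, 335, 314, 286, 259, 227]
341 [349, 348, 352, 354, 353, 354, 353, 351, 350, 384, 399, 310, 252, 294, 358, 412, 480, 487, 487, 439, 263, 242] 
    [366, 366, 371, 344, 238, 134, 96, 104, 111, 113, 101, 101, 121, 138, 197, 247, 283, 284, 260, 165, 134, 92]
344 [348, 353, 369, 386, 303, 281, 240, 305, 387, 376, 278, 199, 206, 207, 191, 200, 200, 199, 202, 202, 209, 239] 
    [364, 369, 390, 400, 317, 297, 224, 226, 220, 140, 95, 89, 90, 88, 87, 86, 87, 82, 84, 76, 78, 106]
347 [353, 351, 346, 346, 349, 344, 362, 387, 336, 244, 172, 171, 176, 177, 179, 180, 177, 178, 175, 178, 176, 185] 
    [365, 364, 364, 362, 361, 357, 376, 405, 349, 256, 172, 178, 181, 171, 145, 141, 143, 148, 158, 168, 182, 192]
350 [345, 345, 347, 346, 343, 376, 387, 305, 234, 205, 286, 348, 322, 232, 206, 210, 212, 213, 215, 223, 225, 222] 
    [363, 363, 364, 360, 362, 394, 406, 317, 244, 216, 300, 364, 340, 240, 215, 221, 224, 224, 227, 232, 233, 234]
353 [346, 347, 350, 353, 375, 350, 291, 315, 362, 352, 353, 350, 346, 352, 352, 349, 348, 352, 357, 400, 466, 485] 
    [363, 363, 367, 370, 388, 363, 302, 328, 381, 368, 371, 363, 360, 367, 369, 366, 364, 367, 376, 416, 489, 505]
356 [348, 346, 346, 341, 329, 308, 345, 349, 350, 351, 349, 348, 350, 352, 348, 349, 350, 348, 348, 343, 345, 382] 
    [363, 362, 363, 362, 334, 322, 356, 365, 368, 367, 364, 365, 366, 368, 363, 365, 369, 366, 364, 361, 361, 402]
```

The bar's pixels at the front post match the original exactly and the stand now carries load. Settle 0.3 mm, open, then rise.

Request:
send_rows:
  gripper: [0,0,0.25,0.4,0.6,0.6,0.6,0.6,0.6,0.6,0.6,0.6,0.6,0.6,0.6,0.6]
  xyz:
    - [0,0,-0.007]
    - [0,0,-0.007]
    - [0,0,-0.007]
    - [0,0,-0.007]
    - [0,0,-0.007]
    - [0,0,-0.007]
    - [0,0,0]
    - [0,0,0.2]
    - [0,0,0.5]
    - [0,0,1]
    - [0,0,1.6]
    - [0,0,2.2]
    - [0,0,2.8]
    - [0,0,3.4]
    - [0,0,3.4]
    - [0,0,3.4]
  rot:
    - [0,0,0]
    - [0,0,0]
    - [0,0,0]
    - [0,0,0]
    - [0,0,0]
    - [0,0,0]
    - [0,0,0]
    - [0,0,0]
    - [0,0,0]
    - [0,0,0]
    - [0,0,0]
    - [0,0,0]
    - [0,0,0]
    - [0,0,0]
    - [0,0,0]
    - [0,0,0]

```text
t: 30.78
position: [0.4678, 0.0565, 0.213]
tool_rot: [[-0.005, 1.0, 0.002], [1.0, 0.005, 0.009], [0.009, 0.002, -1.0]]
ft_force: [0.5, 0.1, -0.4]
width: 0.0562
grip_force: 0.0
```

```bash
python3 - <<'E'
from h import *
np.set_printoptions(precision=4,suppress=True)
s=get_state();T,im=snap("wrist","w16");_,t=snap("top","t16");_,sc=snap("scene","s16");print(s["t"],s["position"],s["ft_force"],s["width"])
R=np.array(s["tool_rot"]);print(s["qvel"])
a=cv2.imread("pics/top0.png").astype(int).sum(2);b=t.astype(int).sum(2)
for c in (250,256,300,310,318): print(c,a[248:262,c].tolist(),b[248:262,c].tolist())
print([tuple(int(k) for k in t[248,c]) for c in range(258,292)])
for c in (347,350,353): print(c,sc.astype(int).sum(2)[138:160,c].tolist())
p=proj("wrist",[[.469,.125,.082],[.469,.13,.09],[.469,.185,.09]],T);print(p)
c=int(p[0,0])+25
print(c,[tuple(int(k) for k in im[r,c]) for r in range(max(0,int(p[2,1])-10),int(p[0,1])+25,3)])
E
```

```text
30.775 [0.4678 0.0565 0.213 ] [ 0.4789  0.0711 -0.3601] 0.05619203777174523
[-0.0029  0.0184  0.0028  0.0106  0.0027 -0.0038 -0.0027]
250 [490, 494, 496, 520, 527, 455, 457, 421, 378, 509, 528, 523, 522, 522] [503, 502, 504, 534, 537, 466, 466, 431, 385, 520, 537, 535, 535, 535]
256 [584, 579, 414, 272, 272, 448, 465, 430, 323, 267, 257, 329, 564, 582] [598, 598, 422, 275, 271, 457, 478, 439, 329, 266, 251, 330, 578, 595]
300 [356, 352, 353, 294, 131, 102, 111, 116, 111, 110, 285, 271, 264, 263] [378, 379, 380, 382, 379, 382, 382, 383, 381, 379, 369, 368, 357, 349]
310 [444, 445, 449, 368, 157, 100, 112, 112, 104, 105, 266, 270, 261, 254] [366, 364, 364, 365, 366, 367, 364, 366, 367, 370, 367, 373, 383, 388]
318 [438, 441, 443, 371, 161, 101, 112, 114, 105, 113, 296, 277, 261, 254] [165, 186, 198, 219, 279, 304, 323, 346, 362, 369, 372, 371, 369, 369]
[(181, 178, 156), (132, 125, 111), (130, 121, 107), (131, 122, 108), (133, 123, 109), (133, 125, 109), (132, 124, 109), (133, 124, 109), (133, 123, 108), (133, 124, 108), (136, 127, 111), (117, 108, 96), (79, 75, 68), (104, 98, 87), (13
[... 633 characters left out ...]
57, 362, 364, 360, 358, 363, 370, 410, 480, 497]
[[316.9708 110.0927]
 [317.0667 104.1903]
 [317.437   32.0123]]
341 [(190, 189, 167), (149, 148, 131), (155, 155, 137), (167, 164, 146), (118, 110, 93), (44, 32, 27), (46, 33, 28), (43, 31, 26), (45, 32, 26), (44, 32, 27), (42, 29, 24), (42, 29, 23), (38, 29, 26), (171, 143, 96), (164, 137, 93), (163, 136, 90), (166, 139, 90), (165, 137, 92), (166, 139, 93), (166, 138, 92), (140, 117, 77), (77, 51, 34), (66, 41, 27), (66, 38, 27), (66, 39, 27), (67, 39, 30), (64, 38, 26), (66, 37, 27), (62, 37, 27), (129, 124, 109), (188, 185, 164), (189, 187, 166), (187, 185, 164), (80, 78, 73), (77, 76, 70), (186, 185, 163), (188, 187, 164), (189, 187, 166)]
```

Checking the measurements: the bar is seated pixel-for-pixel as it was. The rings run contiguously (dark, white, milk, rows ~36–107) right up to the flange, and the gripper is open and clear.

```bash
python3 -c "
from rig import *
print(finish_job())"
```

```text
the job is handed in; nothing more can be done
None
```

The job is handed in at about 31 s: the three rings were packed against the end plate at about 8 N (about 11.5 N at most on the way in). The spit is back in its stand as it lay before, rings close up to the flange, gripper open and clear. The arm never went near the shaver, bottle or jug.

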